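# Move a tippy onyx lamp to its display stand

### The arm

A 6-joint arm with a two-finger parallel gripper is mounted at the origin on the work surface. World frame = base frame: x ahead of the robot, y to its left, z up, the work surface at z = 0. Lengths are in m, angles in rad, forces in N, time in s.
With the tool pointing down it reaches from about 0.275 to 0.875 m from the base axis. Payload 12.5 kg.
Tool frame: the origin (TCP) lies at the very end of the fingers, on their centre line; the grasp point (between the pads) lies 19 mm behind it; z points along the fingers, y is the line along which they close (so a half turn about z gives the same grasp; the last joint's range is limited). The gripper opens to 85 mm and grips with 20 to 120 N. Pads are 22 mm wide; open, the fingers measure 114 mm over their backs; the gripper's body (76 mm by 85 mm) begins 54 mm behind the grasp point. The pads swing forward as they close: fully open they stand 13 mm farther back than shut.
Start: joints at [-1.317, 0.351, 1.652, -0, 1.139, -0.085], TCP at [0.183, -0.519, 0.2] pointing down, gripper open.
Joint ranges: [-2.75, 2.75], [-0.79, 2.1], [0.01, 2.65], [-1.57, 4.71], [0.07, 3.14], [-2.87, 2.87]. Speed limits (rad/s): [2.22, 2.22, 2.79, 3.14, 3.14, 3.14].

### API

Orientations are given as a rotation vector (axis times angle).
In Python, from bench import ctrl gives the robot as it stands.
- The arm moves only by the tool apply_moves, never from a script. Its argument "steps" is a list of rows, each a list of 7 numbers: the shift along the tool's x, y, z as a fraction of full scale, then the turn, a rotation vector about the tool's x, y, z as a fraction of full scale, then the opening, from -1 (shut) to 1 (fully open). A call has 1 to 5 rows; each row is the pose to reach, as a shift and turn from the pose commanded when the call began, along the tool's axes at that moment, turning the shorter way round; what a row does not reach only later rows make up. Full scale, the value 1, is 0.5 m for a shift and 360 degrees for a turn. A row lasts 1/8 s, in which the tool goes at most 62.5 mm and 10.7 degrees, less where a joint would pass 70% of its speed; a pose out of reach is approached as far as the arm can. A call with a number of a shift or a turn outside -1 to 1 is refused whole. A call with a gripper value outside its range is refused whole. The fingers move at their own pace and stop on an object; "newtons" is the grip in N (left out, the last holds). Time passes only in rows, so rows that repeat a pose let the fingers close. It gives the time, the measured TCP pose, the force, the opening and the grip force at its end, in the units of the state.
- ctrl.observe(): the state, without advancing time (a new reading comes with each control period).
- ctrl.read_camera(name): name is "scene" or "side" or "wrist"; returns (picture, depth): 420x560x3 uint8, red, green, blue; 420x560 float32, m along the optical axis (not along the pixel's ray), 0 where there is no reading.
- ctrl.camera_params(name): a dict with "mtx" (3x3 intrinsics, pixels), "pose" (4x4, takes a point from camera to world coordinates); the wrist camera has in their place "T_tool_cam" (4x4, takes a point from camera to tool coordinates, whose origin is the TCP and whose axes are the flange's). Camera axes: x right, y down, z forward; pixel columns grow to the right and rows downward; lengths in m; the calibration is good to about 2 mm. A picture is of the moment at which its call begins: read the wrist's pose just before it. camera_params takes no time and is no camera call.
- ctrl.close_job(): hands the job in; it is judged then, once.
The state is a dict: "t": time; "joints": joint angles; "dq": joint speeds; "effort": joint torques, N m; "eef_pos": TCP position; "tool_rot": TCP orientation; "ft_force": force on the tool from outside, world axes, zero at the start; "ft_torque": the same for the moment, N m; "opening": opening from 0.0 (shut) to 1.0 (fully open); "finger_force": force on a finger pad.
Only numpy, scipy, OpenCV 4.12 (cv2) and the standard library are available. Lean on these libraries where they do the work, as an engineer would, in place of code of your own. Each camera call takes 0.05 s, during which the arm holds its last target. There are 200 camera calls.

### The job

Take the lamp carrier by its wooden fin handle, lift it up out of the packing cradle and carry it to the display stand, all the while keeping the top-heavy lamp, which topples slowly by itself, upright by tilting your hand; never let the lamp tip over, and do not touch the lamp itself or disturb the other things on the table. Hold it steadily upright just above the display stand, shade clear over the posts, for at least three seconds, then lower it gently with the shade between the two posts until the carrier stands flat and centred on the board, and let go.

Things in the scene. Friction and masses are not known exactly. Their poses are not given: they have to be found in the camera images.
- carrier: Lamp carrier, 0.6 kg: aluminium plate 310 x 70 x 8 mm (x -130 to 180, y +-35 mm) with a fin handle, a steel counterweight (60 x 64 x 20 mm at x = -95 mm) and a tall lamp hinged at x = 140 mm; balances within 10 mm of the handle. Starts in the cradle. Origin: plate's underside, below the handle; x along the plate from handle to lamp, away from the robot; z up.
- handle (a point): Centre of the handle's grip zone, on the carrier 85 mm above its origin. The handle is an upright dark wooden fin, 50 mm long along the carrier's x, 14 mm thick along its y, from 8 to 108 mm above the origin: pinch it across y, from above.
- lamp (a joint): Lean of the lamp in its hinge relative to the plate, rad; 0 = square to it; positive turns about the carrier's +x, the top towards its -y. Stops at +-0.45. Soft return spring 0.26 N m/rad (zero at 0), damping 0.065 N m s/rad, no friction. Too weak to hold the lamp up: left free, it falls sideways with a time constant of 0.5 to 1.2 s; rolling the carrier about its x against the lean rights it.
- hinge (a point): The lamp's hinge: the axis runs along the carrier's x, 52 mm above and 140 mm along x from the carrier's origin. Pivoted mass (stem and shade) 0.28 kg nominal (the real one up to about 12 percent off), centre of mass 0.133 m above the hinge, moment of inertia about the hinge 0.0060 kg m2.
- shade: The lamp's amber onyx shade with its white stem (30 mm thick, from the hinge up to the shade). Origin: centre of the shade's underside, 125 mm above the hinge (177 mm above the carrier's underside when upright); z along the lamp's axis, up. Radius 50 mm over the lowest 22 mm, tapering to 32 mm at 75 mm; a brass knob ends at 92 mm.
- cradle: Packing cradle, fixed: plywood board 340 x 160 x 12 mm with two wooden posts (16 mm diameter, tops 208 mm above the table) at x = 140, y = +-66 mm, 8 mm clear of an upright shade on each side; they keep the lamp from tipping. Raised 30 mm the shade is free of them, raised 200 mm the plate too. Origin on the table where the carrier's origin stands; axes as the carrier's there.
- display: Display stand, fixed: black slate board 340 x 160 x 12 mm (x -145 to 195, y +-80 mm) with two brass posts (16 mm diameter, tops 208 mm above the table) at x = 140, y = +-80 mm, 22 mm clear of an upright shade on each side. Origin on the table, below the point where the carrier's origin must come to stand, with the carrier's x along this x; z up.
- display_seat (a point): The point on top of the display stand's board, 12 mm above the table, where the carrier's origin must come to stand.
- candle: Bystander: a white candle jar, 80 mm across, 45 mm high; origin at its underside.
- goblet: Bystander: a marble goblet, 80 mm across, 70 mm high; origin at its underside.
- meter: Bystander: a black flat instrument, 80 x 45 x 35 mm; origin at its underside.

How it is judged:
On the way, in this order (a step that is already met when the one before it is completed fails the run):
1. the carrier is lifted off, the shade touches nothing and the lamp stays within 0.2 rad of upright for 1 s (height (world z) of carrier above 0.04 m and angle between shade's own z axis and vertical below 0.2 rad and contact force between shade and anything else below 0.2 N), for 1 s.
2. held above the display stand, within 40 mm of centre, shade clear above the posts, the lamp within 0.15 rad of upright and touching nothing, for 3 s (height (world z) of carrier between 0.033 and 0.4 m and horizontal distance between carrier and display below 0.04 m and angle between shade's own z axis and vertical below 0.15 rad and contact force between shade and anything else below 0.2 N), for 3 s.
At the end, for the whole second after the job is handed in: The carrier stands flat on the display stand's board, its origin within 20 mm of the stand's and its x axis within 0.15 rad, released and at rest; the shade is between the two posts (it may lean gently on either, under 0.3 rad) (horizontal distance between carrier and display below 0.02 m and angle between the x axis of carrier and the x axis of display, either way round below 0.15 rad and height (world z) of carrier below 0.017 m and angle between carrier's own z axis and vertical below 0.05 rad and angle between shade's own z axis and vertical below 0.3 rad and y of shade in the frame of display between -0.045 and 0.045 m and linear speed of carrier below 0.02 m/s); the robot touches nothing.
It fails at once if the lamp tips more than 0.35 rad from upright (angle between shade's own z axis and vertical above 0.35 rad).
It fails at once if the robot touches the lamp (shade or stem) (contact force between shade and the fingers above 0.5 N or contact force between shade and the arm above 0.5 N).
It fails at once if the carrier is slammed down or pressed on the display stand with more than 60 N (contact force between carrier and display above 60 N).
It fails at once if a bystander is moved by more than 30 mm (distance of any of candle, goblet, meter from where it was at the start of the episode above 0.03 m).
It also fails if it takes over 72 s, if anything falls off the work surface, if the arm or the gripper's body presses on something with over 40 N, if the wrist force passes 120 N, or if a joint passes its speed limit or range.

## Working session

There is one attempt and no reset: what is moved stays moved. The work goes in short steps, Python scripts to look and compute and a tool call to move; the robot and the scene stay as the last step left them, time stands still between calls to the robot, and variables do not carry over. Pictures are saved under pics/ and viewed, at most 10 in all, crops included, and the job is handed in when it is done.

Besides the shell and the picture viewer there is one more tool, called as name(argument=value, ...), one argument or row to a line, values as JSON. apply_moves: Moves the arm, as the interface text tells. Shift numbers are shares of 0.5 m and turn numbers shares of 360 degrees, none past 1 either way. Its arguments: {"type":"object","properties":{"steps":{"type":"array","items":{"type":"array","items":{"type":"number"}}},"newtons":{"type":"number"}},"required":["steps"]}

```bash
mkdir -p pics; ls; python3 - <<'E'
from bench import ctrl
import cv2,numpy as np
s=ctrl.observe();print(s)
for n in("scene","side"):
    p,d=ctrl.read_camera(n);cv2.imwrite(f"pics/{n}0.png",p[:,:,::-1]);np.savez(f"{n}0.npz",p=p,d=d)
    c=ctrl.camera_params(n);print(n,c)
print(ctrl.camera_params("wrist"))
E
```

```text
pics
{'t': 0.0, 'joints': array([-1.31661063e+00,  3.51232771e-01,  1.65241375e+00, -3.23441968e-05,
        1.13911636e+00, -8.46073210e-02]), 'dq': array([-7.93787551e-05, -1.14829768e-03,  1.35273972e-03, -1.16297802e-04,
        7.82415406e-04, -8.33392692e-04]), 'effort': array([-8.96299334e-04, -5.06108952e+01, -2.91400838e+01, -1.55313296e-04,
        4.61817021e-03,  4.29324416e-05]), 'eef_pos': array([ 0.1827113 , -0.51837495,  0.19926428]), 'tool_rot': array([-3.09547557e+00, -5.29458153e-01,  2.01565338e-04]), 'ft_force': array([ 0.75604134, -0.15421219,  0.27463792]), 'ft_torque': array([0.01131303, 0.01602724, 0.06351562]), 'finger_force': 0.0, 'opening': 1.0012204260057176}
scene {'mtx': array([[427.18932365,   0.        , 281.77924071],
       [  0.        , 427.18932365, 206.63784041],
       [  0.        ,   0.        ,   1.        ]]), 'pose': array([[ 0.2738873 ,  0.79771519, -0.53724875,  1.02742866],
       [ 0.96169998, -0.22082307,  0.16238938, -0.11458065],
       [ 0.01090355, -0.5611485 , -0.82764332,  0.80000677],
       [ 0.        ,  0.        ,  0.      
[... 260 characters left out ...]
    [-0.53595859,  0.60163391, -0.59227107,  0.51151753],
       [ 0.01084368, -0.69657633, -0.71740074,  0.75733215],
       [ 0.        ,  0.        ,  0.        ,  1.        ]])}
{'mtx': array([[316.48142667,   0.        , 280.65449704],
       [  0.        , 316.48142667, 204.61649345],
       [  0.        ,   0.        ,   1.        ]]), 'T_tool_cam': array([[ 2.94393534e-04, -9.62338464e-01, -2.71853996e-01,
         6.78480903e-02],
       [ 9.99999932e-01,  2.22387795e-04,  2.95677775e-04,
        -5.27814552e-04],
       [-2.24085085e-04, -2.71854064e-01,  9.62338463e-01,
        -1.74032872e-01],
       [ 0.00000000e+00,  0.00000000e+00,  0.00000000e+00,
         1.00000000e+00]])}
```

View pics/scene0.png

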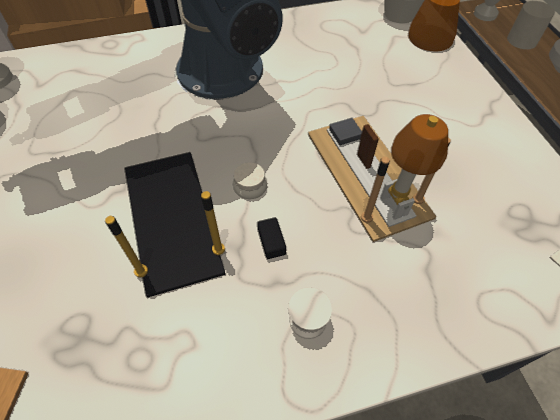

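View pics/side0.png

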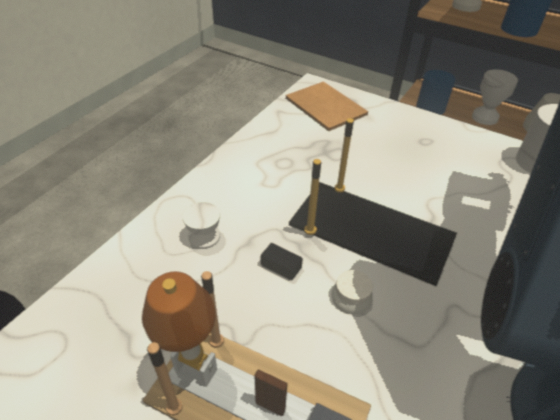

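Scene view: carrier and cradle on the right (fin at about (368,146), shade at (420,145)). Display board on the left (about 125-225, 155-295) with its brass posts near the far end. Candle near (250,180), meter near (272,238) and goblet near (310,310) lie between the two. Next I measure the poses from depth.

```bash
cat > h.py <<'E'
import numpy as np,cv2
from bench import ctrl
def cloud(n,d):
    c=ctrl.camera_params(n);K=c["mtx"];v,u=np.indices(d.shape)
    P=np.stack([(u-K[0,2])/K[0,0]*d,(v-K[1,2])/K[1,1]*d,d],-1)
    W=P@c["pose"][:3,:3].T+c["pose"][:3,3];W[d<=0]=np.nan
    return W
E
python3 - <<'E'
from h import *
for n in("scene","side"):
    f=np.load(f"{n}0.npz");p=f["p"].astype(int);W=cloud(n,f["d"]);z=W[...,2];v,u=np.indices(z.shape)
    def rep(l,m):
        q=W[m]; 
        if len(q)<4: return print(n,l,len(q))
        r=cv2.minAreaRect(q[:,:2].astype(np.float32)); print(n,l,len(q),q.mean(0).round(4),"z",np.percentile(q[:,2],[2,50,98]).round(3),"rect",np.round(r[0],4),np.round(r[1],3),round(r[2],1))
    dark=p.max(-1)<60
    s=n=="scene"
    box=lambda a,b,c,d:(u>=a)&(u<c)&(v>=b)&(v<d)
    B={"disp":(115,145,240,305),"fin":(350,115,385,175),"shade":(385,110,455,180),"cr":(300,105,445,245),"candle":(225,155,275,205),"meter":(250,210,295,265),"gob":(280,280,340,355)} if s else {"disp":(280,170,465,285),"fin":(245,360,295,420),"shade":(135,265,225,355),"cr":(120,260,380,420),"candle":(325,260,380,320),"meter":(255,235,310,285),"gob":(175,195,230,255)}
    rep("tab",box(0,0,560,420)&(abs(z)<.004))
    rep("board",box(*B["disp"])&(abs(z-.012)<.004)&dark)
    for l in("candle","meter","gob"): rep(l,box(*B[l])&(z>.02)&(z<.1))
    rep("dposts",box(*((95,180,235,260) if s else (300,110,360,190)))&(z>.17)&(z<.23))
    m=box(*((95,180,235,260) if s else (300,110,360,190)))&(z>.15)&(z<.23)
    q=W[m]; 
    if len(q)>6:
        _,lab,c=cv2.kmeans(q[:,:2].astype(np.float32),2,None,(3,50,1e-5),5,cv2.KMEANS_PP_CENTERS);print("posts",c.round(4))
    rep("fin",box(*B["fin"])&(z>.06)&(z<.13)&(p[...,0]<130))
    rep("fintop",box(*B["fin"])&(z>.112)&(z<.13)&(p[...,0]<140))
    rep("cradleboard",box(*B["cr"])&(z>.008)&(z<.016)&(p[...,0]-p[...,2]>35))
    rep("plate",box(*B["cr"])&(z>.017)&(z<.026))
    rep("knob",box(*B["shade"])&(z>.255))
    rep("shade",box(*B["shade"])&(z>.195))
E
```

```text
scene tab 168233 [0.5066 0.0055 0.0008] z [-0.002  0.001  0.004] rect [0.2076 0.0591] [1.386 1.482] 89.9
scene board 9173 [ 0.4892 -0.203   0.0126] z [0.01  0.013 0.015] rect [ 0.4734 -0.2017] [0.341 0.158] 2.6
scene candle 823 [ 0.4399 -0.0153  0.0413] z [0.021 0.045 0.048] rect [ 0.4348 -0.0131] [0.072 0.07 ] 53.9
scene meter 784 [ 0.5948 -0.0062  0.0344] z [0.023 0.035 0.038] rect [ 0.5908 -0.0052] [0.08  0.045] 0.2
scene gob 1502 [0.7771 0.0161 0.0704] z [0.066 0.071 0.073] rect [0.7754 0.0166] [0.077 0.078] 22.6
scene dposts 383 [ 0.5922 -0.2023  0.1955] z [0.172 0.198 0.21 ] rect [ 0.5886 -0.1968] [0.017 0.176] 2.8
posts [[ 0.5957 -0.2753]
 [ 0.5887 -0.1174]]
scene fin 428 [0.4529 0.2567 0.0976] z [0.063 0.099 0.122] rect [0.4481 0.2594] [0.051 0.015] 6.3
scene fintop 145 [0.4501 0.2583 0.1192] z [0.113 0.12  0.123] rect [0.448  0.2596] [0.049 0.014] 7.2
scene cradleboard 3304 [0.4989 0.2458 0.0129] z [0.01  0.013 0.016] rect [0.4718 0.2628] [0.341 0.162] 6.3
scene plate 1697 [0.5074 0.2565 0.0209] z [0.018 0.021 0.025] rect [0.469  0.2692] [0.317 0.157] 3.0
scene knob 980 [0.5
[... 769 characters left out ...]
.194 0.21 ] rect [ 0.59   -0.1947] [0.018 0.175] 2.9
posts [[ 0.5926 -0.2719]
 [ 0.5845 -0.1122]]
side fin 794 [0.446  0.2646 0.1004] z [0.063 0.106 0.122] rect [0.4481 0.2616] [0.048 0.014] 6.2
side fintop 346 [0.4476 0.262  0.1192] z [0.113 0.12  0.122] rect [0.4485 0.2608] [0.049 0.014] 6.2
side cradleboard 5086 [0.4869 0.2395 0.0123] z [0.01  0.012 0.015] rect [0.4729 0.2626] [0.338 0.16 ] 6.8
side plate 4199 [0.5095 0.2504 0.0204] z [0.018 0.02  0.024] rect [0.5104 0.1612] [0.24  0.381] 2.0
side knob 1920 [0.5816 0.2903 0.2654] z [0.256 0.265 0.281] rect [0.5852 0.2875] [0.067 0.066] 4.0
side shade 4747 [0.5712 0.2967 0.2417] z [0.199 0.245 0.28 ] rect [0.5761 0.2793] [0.141 0.082] 77.7
```

```bash
cat >> h.py <<'E'
import json,os
from scipy.spatial.transform import Rotation as R
T0=np.diag([-1.,1,-1])
def ori(yaw,roll): return (R.from_euler('ZX',[yaw,roll])*R.from_matrix(T0))
CF="cmd.json"  # commanded TCP pose after the last planned call: x,y,z,yaw_c,roll (of carrier frame)
def plan(tg,op,save=True):
    """tg: rows (x,y,z,yaw_c,roll); prints rows relative to saved cmd"""
    c=json.load(open(CF));Rc=ori(c[3],c[4]);rows=[]
    for t in tg:
        s=Rc.inv().apply(np.array(t[:3])-c[:3])/.5
        r=(Rc.inv()*ori(t[3],t[4])).as_rotvec()/(2*np.pi)
        rows.append([round(float(a),4)+0. for a in [*s,*r]]+[op])
    print(json.dumps(rows))
    if save: json.dump([float(a) for a in tg[-1]],open(CF,"w"))
def meas():
    s=ctrl.observe();M=(R.from_rotvec(s["tool_rot"])*R.from_matrix(T0).inv()).as_euler('ZXY')
    print("t %.3f"%s["t"],"pos",s["eef_pos"].round(4),"yaw,roll,pitch",M.round(4),"F",s["ft_force"].round(2),"T",s["ft_torque"].round(3),"op %.3f ff %.1f"%(s["opening"],s["finger_force"]))
    return s,M
E
python3 - <<'E'
from h import *
json.dump([.183,-.519,.2,.339-np.pi,0],open(CF,"w"))
a=np.array([.183,-.519,.2,.339-np.pi,0]);b=np.array([.448,.2602,.36,.1134,0])
w=lambda k:np.r_[a[:2]+(b-a)[:2]*k/20,.2+.16*min(1,k/8),a[3]+(b[3]-a[3])*k/20,0]
for c in range(4): plan([w(5*c+i) for i in range(1,6)],1)
E
```

```text
[[0.0509, -0.0647, -0.04, 0.0, 0.0, -0.0232, 1], [0.1018, -0.1293, -0.08, 0.0, 0.0, -0.0464, 1], [0.1527, -0.194, -0.12, 0.0, 0.0, -0.0696, 1], [0.2036, -0.2587, -0.16, 0.0, 0.0, -0.0928, 1], [0.2545, -0.3234, -0.2, 0.0, 0.0, -0.116, 1]]
[[0.081, -0.0143, -0.04, 0.0, 0.0, -0.0232, 1], [0.1621, -0.0287, -0.08, 0.0, 0.0, -0.0464, 1], [0.2431, -0.043, -0.12, 0.0, 0.0, -0.0696, 1], [0.3242, -0.0573, -0.12, 0.0, 0.0, -0.0928, 1], [0.4052, -0.0716, -0.12, 0.0, 0.0, -0.116, 1]]
[[0.07, 0.0433, 0.0, 0.0, 0.0, -0.0232, 1], [0.14, 0.0866, 0.0, 0.0, 0.0, -0.0464, 1], [0.21, 0.1299, 0.0, 0.0, 0.0, -0.0696, 1], [0.28, 0.1732, 0.0, 0.0, 0.0, -0.0928, 1], [0.35, 0.2165, 0.0, 0.0, 0.0, -0.116, 1]]
[[0.0234, 0.0789, 0.0, 0.0, 0.0, -0.0232, 1], [0.0467, 0.1578, 0.0, 0.0, 0.0, -0.0464, 1], [0.0701, 0.2368, 0.0, 0.0, 0.0, -0.0696, 1], [0.0934, 0.3157, 0.0, 0.0, 0.0, -0.0928, 1], [0.1168, 0.3946, 0.0, 0.0, 0.0, -0.116, 1]]
```

apply_moves(
  steps=[
    [0.0509,-0.0647,-0.04,0,0,-0.0232,1],
    [0.1018,-0.1293,-0.08,0,0,-0.0464,1],
    [0.1527,-0.194,-0.12,0,0,-0.0696,1],
    [0.2036,-0.2587,-0.16,0,0,-0.0928,1],
    [0.2545,-0.3234,-0.2,0,0,-0.116,1],
  ],
)

```text
t: 0.72
eef_pos: [0.2492, -0.3225, 0.3002]
tool_rot: [-2.701, -1.605, -0.0]
ft_force: [0.1, 0.2, 0.2]
opening: 1.0
finger_force: 0.0
```

apply_moves(
  steps=[
    [0.081,-0.0143,-0.04,0,0,-0.0232,1],
    [0.1621,-0.0287,-0.08,0,0,-0.0464,1],
    [0.2431,-0.043,-0.12,0,0,-0.0696,1],
    [0.3242,-0.0573,-0.12,0,0,-0.0928,1],
    [0.4052,-0.0716,-0.12,0,0,-0.116,1],
  ],
)

```text
t: 1.35
eef_pos: [0.3155, -0.1279, 0.3599]
tool_rot: [1.951, 2.462, 0.0]
ft_force: [0.5, -0.7, 0.3]
opening: 0.996
finger_force: 0.0
```

apply_moves(
  steps=[
    [0.07,0.0433,0,0,0,-0.0232,1],
    [0.14,0.0866,0,0,0,-0.0464,1],
    [0.21,0.1299,0,0,0,-0.0696,1],
    [0.28,0.1732,0,0,0,-0.0928,1],
    [0.35,0.2165,0,0,0,-0.116,1],
  ],
)

```text
t: 1.98
eef_pos: [0.3818, 0.067, 0.3597]
tool_rot: [-0.945, -2.996, 0.0]
ft_force: [1.1, -1.0, -0.4]
opening: 0.999
finger_force: 0.0
```

apply_moves(
  steps=[
    [0.0234,0.0789,0,0,0,-0.0232,1],
    [0.0467,0.1578,0,0,0,-0.0464,1],
    [0.0701,0.2368,0,0,0,-0.0696,1],
    [0.0934,0.3157,0,0,0,-0.0928,1],
    [0.1168,0.3946,0,0,0,-0.116,1],
  ],
)

```text
t: 2.6
eef_pos: [0.4483, 0.2618, 0.3595]
tool_rot: [0.185, -3.136, 0.0]
ft_force: [0.1, 0.8, 0.2]
opening: 0.997
finger_force: 0.0
```

```bash
cat >> h.py <<'E'
def wrist():
    s=ctrl.observe();p,d=ctrl.read_camera("wrist");c=ctrl.camera_params("wrist");K=c["mtx"];v,u=np.indices(d.shape)
    P=np.stack([(u-K[0,2])/K[0,0]*d,(v-K[1,2])/K[1,1]*d,d],-1);T=c["T_tool_cam"]
    P=P@T[:3,:3].T+T[:3,3];W=R.from_rotvec(s["tool_rot"]).apply(P.reshape(-1,3)).reshape(P.shape)+s["eef_pos"];W[d<=0]=np.nan
    return p,W
E
python3 - <<'E'
from h import *
meas();p,W=wrist();cv2.imwrite("pics/w1.png",p[:,:,::-1])
m=(abs(W[...,2]-.12)<.006)&(np.hypot(W[...,0]-.448,W[...,1]-.26)<.05)
q=W[m];print(len(q),q.mean(0).round(4),cv2.minAreaRect(q[:,:2].astype(np.float32)))
a=[.448,.2602,.36,.1134,0]; z=np.linspace(.36,.078,11)
plan([[*a[:2],z[i],*a[3:]] for i in range(1,6)],1)
plan([[*a[:2],z[i],*a[3:]] for i in range(6,11)],1)
E
```

```text
t 2.600 pos [0.4483 0.2618 0.3595] yaw,roll,pitch [ 0.1176 -0.0002  0.0004] F [0.09 0.78 0.22] T [-0.007 -0.     0.021] op 0.997 ff 0.0
405 [0.4457 0.2607 0.1194] ((0.4465130567550659, 0.26079490780830383), (0.049890290945768356, 0.0134187713265419), 6.862611770629883)
[[0.0, 0.0, 0.0564, 0.0, 0.0, 0.0, 1], [0.0, 0.0, 0.1128, 0.0, 0.0, 0.0, 1], [0.0, 0.0, 0.1692, 0.0, 0.0, 0.0, 1], [0.0, 0.0, 0.2256, 0.0, 0.0, 0.0, 1], [0.0, 0.0, 0.282, 0.0, 0.0, 0.0, 1]]
[[0.0, 0.0, 0.0564, 0.0, 0.0, 0.0, 1], [0.0, 0.0, 0.1128, 0.0, 0.0, 0.0, 1], [0.0, 0.0, 0.1692, 0.0, 0.0, 0.0, 1], [0.0, 0.0, 0.2256, 0.0, 0.0, 0.0, 1], [0.0, 0.0, 0.282, 0.0, 0.0, 0.0, 1]]
```

View pics/w1.png

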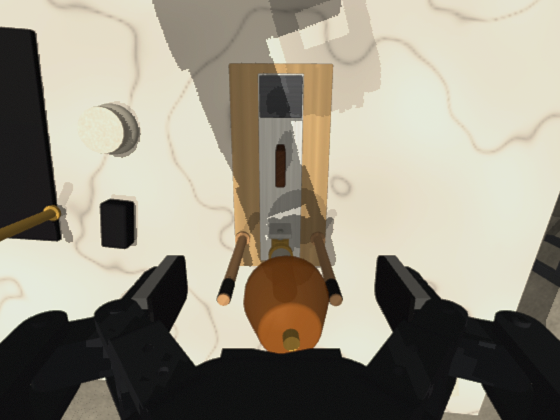

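Wrist view: the fin is centred at about (280,165). The shade at (285,300) leans against the right-hand (+y) cradle post at (335,297). Fin position is confirmed, so I descend.

apply_moves(
  steps=[
    [0,0,0.0564,0,0,0,1],
    [0,0,0.1128,0,0,0,1],
    [0,0,0.1692,0,0,0,1],
    [0,0,0.2256,0,0,0,1],
    [0,0,0.282,0,0,0,1],
  ],
)

```text
t: 3.28
eef_pos: [0.4479, 0.2602, 0.2176]
tool_rot: [0.177, -3.136, 0.0]
ft_force: [0.4, 0.5, -0.1]
opening: 0.998
finger_force: 0.0
```

```bash
python3 - <<'E'
from h import *
meas();p,W=wrist()
m=(abs(W[...,2]-.12)<.006)&(np.hypot(W[...,0]-.448,W[...,1]-.26)<.04)
q=W[m];print(len(q),q.mean(0).round(4),cv2.minAreaRect(q[:,:2].astype(np.float32)))
E
```

```text
t 3.275 pos [0.4479 0.2602 0.2176] yaw,roll,pitch [ 0.1125 -0.0002  0.0005] F [ 0.4   0.55 -0.08] T [-0.009  0.041 -0.005] op 0.998 ff 0.0
827 [0.4448 0.2606 0.1195] ((0.44575437903404236, 0.26091256737709045), (0.04901447519659996, 0.013283714652061462), 6.1518731117248535)
```

apply_moves(
  steps=[
    [0,0,0.0564,0,0,0,1],
    [0,0,0.1128,0,0,0,1],
    [0,0,0.1692,0,0,0,1],
    [0,0,0.2256,0,0,0,1],
    [0,0,0.282,0,0,0,1],
  ],
)

```text
t: 3.95
eef_pos: [0.4483, 0.2604, 0.0774]
tool_rot: [-0.177, 3.136, 0.0]
ft_force: [0.9, 0.8, -0.0]
opening: 0.999
finger_force: 0.0
```

apply_moves(
  steps=[
    [0,0,0,0,0,0,1],
    [0,0,0,0,0,0,-1],
    [0,0,0,0,0,0,-1],
    [0,0,0,0,0,0,-1],
    [0,0,0,0,0,0,-1],
  ],
  newtons=80,
)

```text
t: 4.58
eef_pos: [0.4483, 0.2606, 0.0783]
tool_rot: [-0.177, 3.136, 0.001]
ft_force: [-7.1, 9.3, 19.5]
opening: 0.144
finger_force: 43.0
```

apply_moves(
  steps=[
    [0,0,0,0,0,0,-1],
    [0,0,0,0,0,0,-1],
    [0,0,0,0,0,0,-1],
    [0,0,0,0,0,0,-1],
    [0,0,0,0,0,0,-1],
  ],
)

```text
t: 5.2
eef_pos: [0.4483, 0.2608, 0.0784]
tool_rot: [-0.177, 3.136, 0.001]
ft_force: [-2.0, 1.3, 5.7]
opening: 0.129
finger_force: 79.0
```

```bash
cat >> h.py <<'E'
from scipy.optimize import least_squares
OFF=[0.001,0,-.0664]  # carrier origin in TCP-centred carrier axes (x corrected: fin centre)
def lean(cams=("scene","side")):
    out=[]
    for n in cams:
        s=ctrl.observe();C=R.from_rotvec(s["tool_rot"])*R.from_matrix(T0).inv()
        yaw,roll,_=C.as_euler('ZXY');H=s["eef_pos"]+C.apply(np.array([.139,0,.052-.0664]))
        p,d=ctrl.read_camera(n);p=p.astype(int);W=cloud(n,d)
        q=R.from_euler('z',-yaw).apply((W-H).reshape(-1,3));c=p.reshape(-1,3)
        m=(abs(q[:,0])<.07)&(abs(q[:,1])<.12)&(q[:,2]>.14)&(q[:,2]<.21)&(c[:,0]-c[:,2]>40);q=q[m]
        def res(x):
            h=-q[:,1]*np.sin(x[0])+q[:,2]*np.cos(x[0])-.125;e=q[:,1]*np.cos(x[0])+q[:,2]*np.sin(x[0])
            r=np.hypot(q[:,0]-x[1],e)-np.interp(h,[.022,.075],[.05,.032])
            return np.where((h>.022)&(h<.07),r,0)
        f=least_squares(res,[0,0],loss="soft_l1",f_scale=.002)
        out.append((s["t"],f.x[0],roll));print(n,"t %.3f theta %.4f dx %.4f rms %.4f n %d roll %.4f"%(s["t"],*f.x,np.sqrt(np.mean(f.fun**2)),len(q),roll))
    return out
E
python3 - <<'E'
from h import *
meas();lean()
E
```

```text
t 5.200 pos [0.4483 0.2608 0.0784] yaw,roll,pitch [ 0.1125  0.0007 -0.0006] F [-2.03  1.34  5.65] T [ 0.247  0.347 -0.016] op 0.129 ff 79.0
scene t 5.200 theta -0.0510 dx -0.0006 rms 0.0010 n 2424 roll 0.0007
side t 5.250 theta -0.0498 dx 0.0019 rms 0.0012 n 4232 roll 0.0006
```

```bash
cat >> h.py <<'E'
I_,K_,C_,ML=.006,.26,.065,.28*.133
DT,LAG,NS=.0125,.03,10      # sim step, arm lag, steps per row
SF="st.json"                # phi, phid, filtered roll, lateral pos/vel state
def sim(st,al,yl,mlscale=1.,extra=0):
    """st=[phi,phid,a_lag,y_lag,vy]; al,yl: command at row starts and ends (len rows+1). al may be 2-D (rows+1,batch)."""
    ph,pd,a,y,vy=st;ml=ML*mlscale;TH=[];PH=[]
    n=(len(al)-1)*NS
    for i in range(n+extra):
        f=min(i+1,n)/NS;k=min(int(f),len(al)-2);w=f-k
        ac=al[k]*(1-w)+al[k+1]*w;yc=yl[k]*(1-w)+yl[k+1]*w
        an=a+(ac-a)*DT/LAG;yn=y+(yc-y)*DT/LAG;v=(yn-y)/DT;acc=(v-vy)/DT;add=(an-a)/DT
        a,y=an,yn;
        if i>0: aacc=(add-ad)/DT
        else: aacc=0
        ad=add;vy=v
        pdd=(ml*9.81*(ph+a)-K_*ph-C_*pd+ml*acc)/I_-aacc
        pd=pd+pdd*DT;ph=ph+pd*DT;TH.append(ph+a);PH.append(ph)
    return np.array(TH),np.array(PH),[ph,pd,a,y,vy]
def mpc(st,a0,yl,free=None,tail=6,mlscale=1.):
    """choose roll at the end of each row (tail rows added after) so that lamp stays upright"""
    N=len(yl)-1+tail;yl=np.r_[yl,[yl[-1]]*tail];free=N if free is None else free
    def run(A): # A (N,b)
        al=np.vstack([np.full((1,A.shape[1]),a0),A]);z=np.zeros(A.shape[1])
        th,ph,e=sim([st[0]+z,st[1]+z,st[2]+z,st[3]+z,st[4]+z],al,yl,mlscale)
        return np.vstack([th,.3*ph,np.diff(al,axis=0)*1.,A*.3,10*(th[-1:]),10*ph[-1:],3*e[1][None]])
    b=run(np.zeros((N,1)))[:,0];J=run(np.eye(N))-b[:,None]
    return np.linalg.lstsq(J,-b,rcond=None)[0]
def go(way,op=-1,lift_first=0,ident=None,tail=6):
    """way: rows (x,y,z,yaw). Reads lean, corrects state, plans roll, prints calls of 5 rows."""
    S=json.load(open(SF));c=json.load(open(CF));ms=S["ml"]
    meas();L=lean();a=np.mean([l[2] for l in L]);th=np.mean([l[1] for l in L])
    st=S["st"]
    if S["al"] is not None:
        TH,PH,st=sim(st,np.array(S["al"]),np.array(S["yl"]),ms,extra=6) # halfway, mid of the two pictures
        print("predicted theta %.4f measured %.4f maxabs %.3f"%(st[0]+st[2],th,abs(TH).max()))
        e=th-a-st[0];st=[st[0]+e,st[1]+e*1.5,a,0,0]
        _,_,st=sim(st,np.full(2,c[4]),np.zeros(2),ms) if False else (0,0,[st[0]+st[1]*.04,st[1],c[4],0,0])
    else: st=[th-a,0,c[4],0,0]
    way=np.array(way,float);full=np.vstack([c[:4],way])
    cy=np.array([-np.sin(c[3]),np.cos(c[3])])
    hin=full[:,:2]+.139*np.c_[np.cos(full[:,3]),np.sin(full[:,3])];yl=(hin-hin[0])@cy
    k=lift_first
    A=np.r_[[c[4]]*k,mpc(st,c[4],yl[k:]-yl[k],tail=tail,mlscale=ms)[:len(way)-k]]
    al=np.r_[c[4],A];TH,PH,_=sim(st,al[k:],yl[k:]-yl[k],ms)
    print("roll plan",A.round(3),"theta max %.3f end %.3f phi end %.3f"%(abs(TH).max(),TH[-1],PH[-1]))
    for i in range(0,len(way),5): plan([[*w,r] for w,r in zip(way[i:i+5],A[i:i+5])],op)
    json.dump(dict(st=[float(v) for v in st],al=[float(v) for v in al[k:]],yl=[float(v) for v in yl[k:]-yl[k]],ml=ms),open(SF,"w"))
def cur(): return json.load(open(CF))
def mj(a,b,n):
    t=np.arange(1,n+1)/n;s=10*t**3-15*t**4+6*t**5
    a=np.array(a[:4],float);return a+np.outer(s,np.array(b,float)-a)
E
python3 - <<'E'
from h import *
json.dump(dict(st=[0]*5,al=None,yl=None,ml=1.),open(SF,"w"))
c=cur();print(c)
w=[[c[0],c[1],c[2]+d,c[3]] for d in(.006,.016,.028,.038,.045)]
go(w,lift_first=1)
E
```

```text
[0.448, 0.2602, 0.078, 0.1134, 0.0]
t 5.300 pos [0.4483 0.2608 0.0784] yaw,roll,pitch [ 0.1126  0.0007 -0.0007] F [-2.47  2.26  5.73] T [0.295 0.36  0.002] op 0.137 ff 79.0
scene t 5.300 theta -0.0508 dx -0.0007 rms 0.0011 n 2438 roll 0.0007
side t 5.350 theta -0.0497 dx 0.0019 rms 0.0013 n 4213 roll 0.0007
roll plan [0.    0.051 0.013 0.007 0.005] theta max 0.049 end 0.000 phi end -0.005
[[0.0, 0.0, -0.012, 0.0, 0.0, 0.0, -1], [0.0, 0.0, -0.032, -0.0082, 0.0, 0.0, -1], [0.0, 0.0, -0.056, -0.0021, 0.0, 0.0, -1], [0.0, 0.0, -0.076, -0.0012, 0.0, 0.0, -1], [0.0, 0.0, -0.09, -0.0008, 0.0, 0.0, -1]]
```

apply_moves(
  steps=[
    [0,0,-0.012,0,0,0,-1],
    [0,0,-0.032,-0.0082,0,0,-1],
    [0,0,-0.056,-0.0021,0,0,-1],
    [0,0,-0.076,-0.0012,0,0,-1],
    [0,0,-0.09,-0.0008,0,0,-1],
  ],
)

```text
t: 6.02
eef_pos: [0.4478, 0.2604, 0.123]
tool_rot: [0.177, -3.136, -0.008]
ft_force: [0.3, -0.6, -9.5]
opening: 0.133
finger_force: 79.0
```

```bash
python3 - <<'E'
from h import *
c=cur()
go(mj(c,[c[0],c[1],c[2]+.10,c[3]],10)[:10])
E
```

```text
t 6.025 pos [0.4478 0.2604 0.123 ] yaw,roll,pitch [0.113  0.0053 0.0007] F [ 0.33 -0.63 -9.48] T [-0.046  0.12  -0.04 ] op 0.133 ff 79.0
scene t 6.025 theta -0.0459 dx -0.0001 rms 0.0008 n 2617 roll 0.0053
side t 6.075 theta -0.0450 dx 0.0026 rms 0.0005 n 4460 roll 0.0054
predicted theta 0.0004 measured -0.0454 maxabs 0.049
roll plan [0.056 0.016 0.009 0.006 0.004 0.002 0.001 0.001 0.001 0.   ] theta max 0.046 end 0.000 phi end -0.000
[[0.0, 0.0, -0.0017, -0.008, 0.0, 0.0, -1], [0.0, 0.0001, -0.0116, -0.0017, 0.0, 0.0, -1], [0.0, 0.0002, -0.0326, -0.0006, 0.0, 0.0, -1], [0.0, 0.0003, -0.0635, -0.0002, 0.0, 0.0, -1], [0.0, 0.0005, -0.1, 0.0002, 0.0, 0.0, -1]]
[[0.0, 0.0001, -0.0365, 0.0002, 0.0, 0.0, -1], [0.0, 0.0003, -0.0674, 0.0004, 0.0, 0.0, -1], [0.0, 0.0003, -0.0884, 0.0005, 0.0, 0.0, -1], [0.0, 0.0004, -0.0983, 0.0005, 0.0, 0.0, -1], [0.0, 0.0004, -0.1, 0.0006, 0.0, 0.0, -1]]
```

```bash
python3 - <<'E'
s=open('h.py').read()
s=s.replace("""        if i>0: aacc=(add-ad)/DT
        else: aacc=0
        ad=add;vy=v""","""        aacc=(add-ad)/DT;ad=add;vy=v""").replace("ml=ML*mlscale;TH","ml=ML*mlscale;ad=0;TH")
s=s.replace("DT,LAG,NS=.0125,.03,10","DT,LAG,NS=.00625,.03,20").replace("extra=6","extra=12")
s=s.replace("np.diff(al,axis=0)*1.","np.diff(al,axis=0)*3.")
s=s.replace("def go(way,op=-1,","def go(way,op=-1,over=None,").replace("    way=np.array(way,float);full","    if over: st=over\n    way=np.array(way,float);full")
s=s.replace("meas();L=lean()","meas();L=lean() if not over else [(0,0,0)]")
open('h.py','w').write(s)
E
python3 - <<'E'
from h import *
c=[.448,.2602,.123,.1134,.005];json.dump(c,open(CF,"w"))
for ms in(.88,1,1.12):
    T,P,e=sim([-.0507,0,0,0,0],np.array([0,.051,.013,.007,.005]),np.zeros(5),ms,extra=12);print(ms,e[0]+e[2],e[1])
json.dump(dict(st=[0]*5,al=None,yl=None,ml=1.),open(SF,"w"))
go(mj(c,[c[0],c[1],c[2]+.04,c[3]],5),over=[-.054,-.05,.005,0,0])
E
```

```text
0.88 -0.019421686245291652 -0.008760278260301745
1 -0.030765970839581026 -0.03579037903307111
1.12 -0.0458274702518454 -0.08083061795992788
t 6.125 pos [0.4482 0.2605 0.1233] yaw,roll,pitch [ 0.1128  0.0056 -0.0006] F [-0.34  0.36 -9.7 ] T [-0.047 -0.007 -0.036] op 0.134 ff 79.0
roll plan [0.05  0.039 0.023 0.013 0.007] theta max 0.050 end 0.001 phi end -0.007
[[0.0, 0.0, -0.0046, -0.0072, 0.0, 0.0, -1], [0.0, 0.0001, -0.0254, -0.0054, 0.0, 0.0, -1], [0.0, 0.0003, -0.0546, -0.0029, 0.0, 0.0, -1], [0.0, 0.0004, -0.0754, -0.0012, 0.0, 0.0, -1], [0.0, 0.0004, -0.08, -0.0003, 0.0, 0.0, -1]]
```

apply_moves(
  steps=[
    [0,0,-0.0046,-0.0072,0,0,-1],
    [0,0.0001,-0.0254,-0.0054,0,0,-1],
    [0,0.0003,-0.0546,-0.0029,0,0,-1],
    [0,0.0004,-0.0754,-0.0012,0,0,-1],
    [0,0.0004,-0.08,-0.0003,0,0,-1],
  ],
)

```text
t: 6.75
eef_pos: [0.4484, 0.2607, 0.1636]
tool_rot: [-0.177, 3.136, 0.01]
ft_force: [0.8, -0.2, -10.1]
opening: 0.137
finger_force: 79.0
```

```bash
python3 - <<'E'
from h import *
c=cur()
go(mj(c,[c[0],c[1],c[2]+.06,c[3]],5))
E
```

```text
t 6.750 pos [0.4484 0.2607 0.1636] yaw,roll,pitch [ 0.1128  0.0066 -0.0012] F [  0.75  -0.18 -10.12] T [-0.054  0.054  0.039] op 0.137 ff 79.0
scene t 6.750 theta -0.0281 dx -0.0005 rms 0.0008 n 2901 roll 0.0066
side t 6.800 theta -0.0273 dx 0.0025 rms 0.0005 n 4916 roll 0.0063
predicted theta 0.0011 measured -0.0277 maxabs 0.050
roll plan [0.031 0.024 0.014 0.008 0.004] theta max 0.029 end 0.001 phi end -0.004
[[0.0, 0.0, -0.007, -0.0038, 0.0, 0.0, -1], [0.0, 0.0003, -0.0381, -0.0027, 0.0, 0.0, -1], [0.0, 0.0006, -0.0819, -0.0011, 0.0, 0.0, -1], [0.0, 0.0008, -0.113, -0.0001, 0.0, 0.0, -1], [0.0, 0.0009, -0.12, 0.0004, 0.0, 0.0, -1]]
```

```bash
python3 - <<'E'
from h import *
al=np.array([.005,.05,.039,.023,.013,.007])
for ms in(1,1.06,1.12):
  for b in(0,-.005,-.01):
    T,P,e=sim([-.0507,0,b,0,0],np.array([0,.051,.013,.007,.005])+b,np.zeros(5),ms,extra=12);t1=e[0]+e[2]
    T,P,e=sim([-.0507-b,-.05,.005+b,0,0],np.r_[.005,.005,al]+b,np.zeros(8),ms,extra=0);t2=e[0]+e[2]
    T,P,e=sim([-.0507-b,-.05,.005+b,0,0],np.r_[.005,al[:]]+b,np.zeros(7),ms,extra=12);print(ms,b,t1,t2,e[0]+e[2],e[1])
c=[.448,.2602,.163,.1134,.007];json.dump(c,open(CF,"w"))
S=json.load(open(SF));S["ml"]=1.1;json.dump(S,open(SF,"w"))
th=-.0285;st=[th-.0065,0,.007,0,0];st[1]=(1.1*ML*9.81*th-K_*st[0])/C_;print(st)
go(mj(c,[c[0],c[1],c[2]+.06,c[3]],5),over=st)
E
```

```text
1 0 -0.030765970839581026 -0.02698150400928602 -0.008775891741204299 -0.005320267529337568
1 -0.005 -0.05415441020154801 -0.053765076895582097 -0.03284803496115436 -0.057390651439323495
1 -0.01 -0.07754284956351483 -0.08054864978187845 -0.05692017818110442 -0.10946103534930947
1.06 0 -0.03778420782468322 -0.04940694634092947 -0.022904788916306373 -0.031524384850505426
1.06 -0.005 -0.06349305429101482 -0.07935570611935212 -0.0495808259463188 -0.09390456891896946
1.06 -0.01 -0.0892019007573465 -0.1093044658977749 -0.0762568629763313 -0.1562847529874337
1.12 0 -0.0458274702518454 -0.07777915894096427 -0.040979124211348264 -0.07240614807657389
1.12 -0.005 -0.07407357646708852 -0.1112746290615454 -0.07054530256204906 -0.14676011454526677
1.12 -0.01 -0.10231968268233173 -0.14477009918212644 -0.10011148091274981 -0.22111408101395952
[-0.035, -0.03619876830769236, 0.007, 0, 0]
t 6.850 pos [0.448  0.2605 0.1628] yaw,roll,pitch [0.1128 0.0066 0.    ] F [-1.09  0.07 -9.21] T [-0.042  0.12   0.01 ] op 0.135 ff 79.0
predicted theta -0.0061 measured 0.0000 maxabs 0.029
roll plan [0.033 0.026 0.015 0.009 0.005] theta max 0.029 end 0.001 phi end -0.005
[[0.0, 0.0, -0.007, -0.0041, 0.0, 0.0, -1], [0.0, 0.0003, -0.0381, -0.003, 0.0, 0.0, -1], [0.0, 0.0006, -0.0819, -0.0013, 0.0, 0.0, -1], [0.0, 0.0008, -0.113, -0.0002, 0.0, 0.0, -1], [0.0, 0.0008, -0.12, 0.0003, 0.0, 0.0, -1]]
```

apply_moves(
  steps=[
    [0,0,-0.007,-0.0048,0,0,-1],
    [0,0.0003,-0.0381,-0.0038,0,0,-1],
    [0,0.0006,-0.0819,-0.0021,0,0,-1],
    [0,0.0008,-0.113,-0.001,0,0,-1],
    [0,0.0008,-0.12,-0.0003,0,0,-1],
  ],
)

```text
t: 7.48
eef_pos: [0.4487, 0.2606, 0.2244]
tool_rot: [-0.176, 3.135, 0.015]
ft_force: [1.2, 0.5, -9.4]
opening: 0.134
finger_force: 79.0
```

```bash
python3 - <<'E'
s=open('h.py').read()
# roll bias: effective roll = commanded + b
s=s.replace('ms=S["ml"]\n','ms=S["ml"];b=S.get("b",0);c[4]+=b\n').replace("a=np.mean([l[2] for l in L])","a=b+np.mean([l[2] for l in L])")
s=s.replace("plan([[*w,r] for","plan([[*w,r-b] for").replace("ml=ms),open","ml=ms,b=b),open")
open('h.py','w').write(s)
E
python3 - <<'E'
from h import *
c=[.448,.2602,.223,.1134,.009];json.dump(c,open(CF,"w"))
b=-.0025
json.dump(dict(st=[-.035-b,-.036,.007+b,0,0],al=list(np.array([.007,.037,.031,.020,.0133,.009])+b),yl=[0]*6,ml=1.06,b=b),open(SF,"w"))
go(mj(c,[c[0],c[1],c[2]+.08,c[3]],5))
E
```

```text
t 7.475 pos [0.4487 0.2606 0.2244] yaw,roll,pitch [ 0.1124  0.0092 -0.0024] F [ 1.24  0.45 -9.43] T [-0.062  0.067 -0.01 ] op 0.134 ff 79.0
scene t 7.475 theta 0.0059 dx -0.0006 rms 0.0008 n 3421 roll 0.0092
side t 7.525 theta 0.0104 dx 0.0023 rms 0.0006 n 5728 roll 0.0089
predicted theta 0.0180 measured 0.0082 maxabs 0.029
roll plan [-0.007 -0.006 -0.004 -0.002 -0.001] theta max 0.010 end -0.000 phi end 0.001
[[0.0, 0.0001, -0.0093, 0.0021, 0.0, 0.0, -1], [0.0, 0.0005, -0.0508, 0.002, 0.0, 0.0, -1], [0.0, 0.001, -0.1092, 0.0016, 0.0, 0.0, -1], [0.0, 0.0014, -0.1507, 0.0014, 0.0, 0.0, -1], [0.0, 0.0014, -0.16, 0.0012, 0.0, 0.0, -1]]
```

apply_moves(
  steps=[
    [0,0.0001,-0.0093,0.0021,0,0,-1],
    [0,0.0005,-0.0508,0.002,0,0,-1],
    [0,0.001,-0.1092,0.0016,0,0,-1],
    [0,0.0014,-0.1507,0.0014,0,0,-1],
    [0,0.0014,-0.16,0.0012,0,0,-1],
  ],
)

```text
t: 8.2
eef_pos: [0.4484, 0.2605, 0.3036]
tool_rot: [-0.177, 3.135, 0.002]
ft_force: [0.3, 0.2, -9.6]
opening: 0.135
finger_force: 79.0
```

```bash
python3 - <<'E'
from h import *
c=cur()
go(mj(c,[c[0],c[1]-.09,c[2]+.01,c[3]-.01],10))
E
```

```text
t 8.200 pos [0.4484 0.2605 0.3036] yaw,roll,pitch [ 0.1126  0.0014 -0.0014] F [ 0.29  0.2  -9.6 ] T [0.026 0.01  0.061] op 0.135 ff 79.0
scene t 8.200 theta 0.0081 dx -0.0004 rms 0.0008 n 4220 roll 0.0014
side t 8.250 theta 0.0126 dx 0.0024 rms 0.0006 n 7225 roll 0.0013
predicted theta -0.0002 measured 0.0104 maxabs 0.010
roll plan [ 0.003  0.015  0.024  0.026  0.019  0.006 -0.009 -0.021 -0.026 -0.024] theta max 0.012 end 0.001 phi end 0.025
[[0.0002, -0.0015, -0.0002, -0.0006, 0.0, 0.0, -1], [0.0012, -0.0104, -0.0012, -0.0026, 0.0, 0.0001, -1], [0.0033, -0.0292, -0.0033, -0.0041, 0.0, 0.0003, -1], [0.0065, -0.0568, -0.0064, -0.0043, 0.0, 0.0005, -1], [0.0102, -0.0894, -0.0101, -0.0031, 0.0, 0.0008, -1]]
[[0.0036, -0.0326, -0.0043, 0.0021, 0.0, 0.0003, -1], [0.0066, -0.0601, -0.008, 0.0044, 0.0, 0.0005, -1], [0.0086, -0.0789, -0.0105, 0.0063, 0.0, 0.0007, -1], [0.0096, -0.0877, -0.0117, 0.0071, 0.0, 0.0008, -1], [0.0097, -0.0892, -0.0119, 0.0067, 0.0, 0.0008, -1]]
```

apply_moves(
  steps=[
    [0.0002,-0.0015,-0.0002,-0.0006,0,0,-1],
    [0.0012,-0.0104,-0.0012,-0.0026,0,0.0001,-1],
    [0.0033,-0.0292,-0.0033,-0.0041,0,0.0003,-1],
    [0.0065,-0.0568,-0.0064,-0.0043,0,0.0005,-1],
    [0.0102,-0.0894,-0.0101,-0.0031,0,0.0008,-1],
  ],
)

```text
t: 8.93
eef_pos: [0.4481, 0.214, 0.308]
tool_rot: [0.168, -3.136, -0.032]
ft_force: [0.5, 0.6, -9.4]
opening: 0.134
finger_force: 79.0
```

apply_moves(
  steps=[
    [0.0036,-0.0326,-0.0043,0.0021,0,0.0003,-1],
    [0.0066,-0.0601,-0.008,0.0044,0,0.0005,-1],
    [0.0086,-0.0789,-0.0105,0.0063,0,0.0007,-1],
    [0.0096,-0.0877,-0.0117,0.0071,0,0.0008,-1],
    [0.0097,-0.0892,-0.0119,0.0067,0,0.0008,-1],
  ],
)

```text
t: 9.55
eef_pos: [0.4481, 0.1705, 0.3128]
tool_rot: [-0.161, 3.136, -0.033]
ft_force: [0.6, 0.3, -9.0]
opening: 0.134
finger_force: 79.0
```

```bash
python3 - <<'E'
from h import *
c=cur();print(c)
go(mj(c,[c[0],c[1]-.10,c[2],c[3]-.014],10))
E
```

```text
[0.448, 0.1702, 0.313, 0.1034, -0.021112292790103633]
t 9.550 pos [0.4481 0.1705 0.3128] yaw,roll,pitch [ 1.026e-01 -2.110e-02  1.000e-04] F [ 0.56  0.26 -9.02] T [0.06  0.062 0.007] op 0.134 ff 79.0
scene t 9.550 theta 0.0488 dx -0.0002 rms 0.0007 n 4453 roll -0.0211
side t 9.600 theta 0.0566 dx 0.0025 rms 0.0006 n 5755 roll -0.0209
predicted theta 0.0003 measured 0.0527 maxabs 0.012
roll plan [-0.051 -0.023  0.004  0.015  0.013  0.002 -0.013 -0.025 -0.03  -0.027] theta max 0.055 end 0.001 phi end 0.029
[[0.0002, -0.0017, 0.0, 0.0044, 0.0, 0.0, -1], [0.0012, -0.0115, 0.0002, 0.0, 0.0, 0.0001, -1], [0.0034, -0.0324, 0.0007, -0.0043, 0.0, 0.0004, -1], [0.0066, -0.0631, 0.0013, -0.0062, 0.0, 0.0007, -1], [0.0103, -0.0994, 0.0021, -0.0059, 0.0, 0.0011, -1]]
[[0.0035, -0.0363, -0.0006, 0.0018, 0.0, 0.0004, -1], [0.0065, -0.0671, -0.001, 0.0041, 0.0, 0.0008, -1], [0.0085, -0.088, -0.0014, 0.0061, 0.0, 0.001, -1], [0.0095, -0.0978, -0.0015, 0.0069, 0.0, 0.0011, -1], [0.0096, -0.0995, -0.0016, 0.0064, 0.0, 0.0011, -1]]
```

```bash
cat > fit.py <<'E'
import h; from h import *
s=mj([0,0,0,0],[0,-.09-.139*.01,0,0],10)[:,1]
SEG=[(-.0454,.0053,[.05,.039,.023,.013,.007],None,-.0277),(-.0277,.0065,[.037,.031,.020,.0133,.009],None,.0082),
(.0082,.009,[-.0045,-.0035,-.0015,.0005,.0015],None,.0104),(.0104,.0014,[.0055,.0175,.0265,.0285,.0215,.0085,-.0065,-.0185,-.0235,-.0211],s,.0527)]
def pred(th,a,al,yl,ms,b,d=0):
    th=th+d
    ph=th-a-b;st=[ph,0,a+b,0,0]
    st[1]=(ms*ML*9.81*th-K_*ph)/C_*.85
    _,_,st=sim(st,np.array([a+b]),np.zeros(1),ms,extra=12)
    yl=np.zeros(len(al)+1) if yl is None else np.r_[0,yl]
    return sim(st,np.r_[a,al]+b,yl,ms,extra=4)[2]
if __name__=="__main__":
    for lag in(.02,.04,.06):
        h.LAG=lag
        f=least_squares(lambda x:np.r_[[(lambda e:e[0]+e[2]-g[4]-x[2])(pred(*g[:4],x[0],x[1],x[2])) for g in SEG],.03*(x[0]-1.05),x[1]*.5,x[2]*.5],[1,0,0])
        print(lag,f.x,f.fun.round(4))
E
python3 fit.py
```

```text
0.02 [ 1.12375749e+00 -3.54808976e-04 -2.05429114e-04] [-0.0002  0.0069  0.0116 -0.0044  0.0022 -0.0002 -0.0001]
0.04 [ 1.10553765e+00 -4.40880453e-04 -2.43976002e-04] [ 0.      0.0054  0.0119 -0.0043  0.0017 -0.0002 -0.0001]
0.06 [ 1.09004491e+00 -4.94253795e-04 -2.62752846e-04] [ 0.0003  0.0042  0.0124 -0.0043  0.0012 -0.0002 -0.0001]
```

```bash
python3 - <<'E'
s=open('h.py').read()
s=s.replace('    if over: st=over\n','''    if over: st=over
    else:
        v=(ms*ML*9.81*th-K_*(th-a))/C_*.85;st=[th-a+.075*v,v,c[4],0,0]
''')
open('h.py','w').write(s)
E
python3 - <<'E'
from h import *
c=[.448,.1702,.313,.1034,-.0211];json.dump(c,open(CF,"w"))
json.dump(dict(st=[0]*5,al=None,yl=None,ml=1.11,b=0),open(SF,"w"))
go(mj(c,[c[0],c[1]-.02,c[2],c[3]-.004],5),over=[.0759,.029,-.0211,0,0])
E
```

```text
t 9.650 pos [0.448  0.1706 0.3127] yaw,roll,pitch [ 1.027e-01 -2.100e-02  1.000e-04] F [ 0.2  -0.22 -9.37] T [0.069 0.099 0.005] op 0.133 ff 79.0
roll plan [-0.051 -0.033 -0.021 -0.019 -0.019] theta max 0.055 end -0.001 phi end 0.017
[[0.0002, -0.0023, 0.0, 0.0048, 0.0, 0.0, -1], [0.0013, -0.0126, 0.0003, 0.0019, 0.0, 0.0002, -1], [0.0028, -0.0272, 0.0006, -0.0001, 0.0, 0.0004, -1], [0.0039, -0.0375, 0.0008, -0.0003, 0.0, 0.0006, -1], [0.0041, -0.0398, 0.0008, -0.0004, 0.0, 0.0006, -1]]
```

apply_moves(
  steps=[
    [0.0002,-0.0023,0,0.0048,0,0,-1],
    [0.0013,-0.0126,0.0003,0.0019,0,0.0002,-1],
    [0.0028,-0.0272,0.0006,-0.0001,0,0.0004,-1],
    [0.0039,-0.0375,0.0008,-0.0003,0,0.0006,-1],
    [0.0041,-0.0398,0.0008,-0.0004,0,0.0006,-1],
  ],
)

```text
t: 10.28
eef_pos: [0.4481, 0.1498, 0.3129]
tool_rot: [-0.154, 3.137, -0.03]
ft_force: [0.6, -0.2, -8.2]
opening: 0.132
finger_force: 79.0
```

```bash
python3 - <<'E'
from h import *
c=cur();print(c)
go(mj(c,[c[0],c[1]-.06,c[2],c[3]-.008],7))
E
```

```text
[0.448, 0.1502, 0.313, 0.0994, -0.01862965033124436]
t 10.275 pos [0.4481 0.1498 0.3129] yaw,roll,pitch [ 0.0979 -0.0188 -0.    ] F [ 0.57 -0.21 -8.2 ] T [-0.009  0.028  0.01 ] op 0.132 ff 79.0
scene t 10.275 theta 0.0140 dx -0.0002 rms 0.0007 n 4520 roll -0.0188
side t 10.325 theta 0.0203 dx 0.0025 rms 0.0006 n 5512 roll -0.0188
predicted theta 0.0000 measured 0.0171 maxabs 0.055
roll plan [ 0.001  0.019  0.023  0.012 -0.007 -0.022 -0.026] theta max 0.015 end 0.001 phi end 0.026
[[0.0003, -0.0028, 0.0001, -0.0031, 0.0, 0.0, -1], [0.0017, -0.0173, 0.0003, -0.0059, 0.0, 0.0002, -1], [0.0044, -0.0439, 0.0008, -0.0066, 0.0, 0.0005, -1], [0.0075, -0.0755, 0.0014, -0.0048, 0.0, 0.0008, -1], [0.0102, -0.1021, 0.0019, -0.0018, 0.0, 0.0011, -1]]
[[0.0013, -0.0145, 0.0001, 0.0024, 0.0, 0.0002, -1], [0.0016, -0.0173, 0.0001, 0.0029, 0.0, 0.0002, -1]]
```

apply_moves(
  steps=[
    [0.0003,-0.0028,0.0001,-0.0031,0,0,-1],
    [0.0017,-0.0173,0.0003,-0.0059,0,0.0002,-1],
    [0.0044,-0.0439,0.0008,-0.0066,0,0.0005,-1],
    [0.0075,-0.0755,0.0014,-0.0048,0,0.0008,-1],
    [0.0102,-0.1021,0.0019,-0.0018,0,0.0011,-1],
  ],
)

```text
t: 11.0
eef_pos: [0.448, 0.0976, 0.3129]
tool_rot: [-0.143, 3.138, -0.014]
ft_force: [0.2, -0.3, -9.2]
opening: 0.137
finger_force: 79.0
```

apply_moves(
  steps=[
    [0.0013,-0.0145,0.0001,0.0024,0,0.0002,-1],
    [0.0016,-0.0173,0.0001,0.0029,0,0.0002,-1],
  ],
)

```text
t: 11.25
eef_pos: [0.448, 0.0902, 0.3129]
tool_rot: [-0.142, 3.137, -0.041]
ft_force: [-0.1, 0.2, -9.1]
opening: 0.13
finger_force: 79.0
```

```bash
python3 - <<'E'
from h import *
c=cur();print(c)
go(mj(c,[c[0],c[1]-.07,c[2],c[3]-.008],8))
E
```

```text
[0.448, 0.0902, 0.313, 0.09140000000000001, -0.025513645463641023]
t 11.250 pos [0.448  0.0902 0.3129] yaw,roll,pitch [ 0.0903 -0.026  -0.0002] F [-0.09  0.21 -9.12] T [0.078 0.081 0.015] op 0.130 ff 79.0
scene t 11.250 theta 0.0367 dx -0.0003 rms 0.0007 n 4621 roll -0.0260
side t 11.300 theta 0.0438 dx 0.0025 rms 0.0007 n 4772 roll -0.0260
predicted theta 0.0015 measured 0.0403 maxabs 0.015
roll plan [-0.031 -0.007  0.011  0.012 -0.    -0.016 -0.027 -0.027] theta max 0.040 end 0.001 phi end 0.028
[[0.0002, -0.0022, 0.0001, 0.0009, 0.0, 0.0, -1], [0.0013, -0.0144, 0.0004, -0.003, 0.0, 0.0001, -1], [0.0035, -0.0384, 0.001, -0.0058, 0.0, 0.0004, -1], [0.0064, -0.0697, 0.0018, -0.0059, 0.0, 0.0006, -1], [0.0093, -0.101, 0.0026, -0.004, 0.0, 0.0009, -1]]
[[0.0021, -0.0239, 0.0, 0.0025, 0.0, 0.0002, -1], [0.0031, -0.0361, 0.0, 0.0042, 0.0, 0.0003, -1], [0.0033, -0.0384, 0.0, 0.0042, 0.0, 0.0004, -1]]
```

```bash
cat > fit2.py <<'E'
import fit,h
from fit import *
m=lambda D,n:mj([0]*4,[0,D,0,0],n)[:,1]
SEG+=[(.0527,-.021,[-.051,-.033,-.021,-.019,-.0186],m(-.0206,5),.0171),(.0171,-.0188,[.001,.019,.023,.012,-.007,-.022,-.0255],m(-.0611,7),.0403)]
for fac in (1,.5,0):
  for fb in(0,1):
    f=least_squares(lambda x:np.r_[[(lambda e:e[0]+e[2]-g[4]-x[2])(pred(g[0],g[1],g[2],None if g[3] is None else g[3]*fac,x[0],x[1],x[2])) for g in SEG],.03*(x[0]-1.05),x[1]*(.3 if fb else 50),x[2]*(.3 if fb else 50)],[1,0,0])
    print(fac,f.x.round(4),f.fun.round(4))
E
python3 fit2.py
```

```text
1 [1.1201 0.     0.    ] [ 0.0015  0.0086  0.0155  0.0097 -0.0134 -0.0407  0.0021  0.0024  0.0014]
1 [1.1174e+00 2.0000e-04 1.0000e-04] [ 0.0032  0.0099  0.0162  0.0133 -0.0131 -0.0388  0.002   0.0001  0.    ]
0.5 [ 9.105e-01 -1.000e-04 -0.000e+00] [ 0.0407  0.0229 -0.0001  0.0251 -0.033  -0.0108 -0.0042 -0.0064 -0.0018]
0.5 [ 1.0165 -0.0034 -0.0015] [ 0.0067 -0.0005 -0.0119  0.0232 -0.0349 -0.0221 -0.001  -0.001  -0.0004]
0 [ 8.307e-01 -1.000e-04 -0.000e+00] [ 0.0483  0.0248 -0.0033  0.0169 -0.0334 -0.0056 -0.0066 -0.0046 -0.0008]
0 [ 0.9165 -0.0047 -0.0013] [ 0.0206  0.0033 -0.0192  0.0202 -0.0413 -0.0121 -0.004  -0.0014 -0.0004]
```

```bash
python3 - <<'E'
s=open('h.py').read()
s=s.replace('''    way=np.array(way,float);full''','''    if S["al"] is not None and not over:
        db=.06*e;b+=db;c[4]+=db;a+=db;v=(ms*ML*9.81*th-K_*(th-a))/C_*.85;st=[th-a+.075*v,v,c[4],0,0];print("b %.4f"%b)
    way=np.array(way,float);full''')
open('h.py','w').write(s)
E
python3 - <<'E'
from h import *
c=[.448,.0902,.313,.0914,-.0255];json.dump(c,open(CF,"w"))
b=.003;json.dump(dict(st=[0]*5,al=None,yl=None,ml=1.11,b=b),open(SF,"w"))
th=.0403;a=-.026+b;v=(1.11*ML*9.81*th-K_*(th-a))/C_*.85
go(mj(c,[c[0],c[1]-.03,c[2],c[3]-.005],5),over=[th-a+.075*v,v,c[4]+b,0,0])
E
```

```text
t 11.350 pos [0.448  0.0906 0.3129] yaw,roll,pitch [ 0.0908 -0.0256 -0.0001] F [ 0.57 -1.02 -9.08] T [ 0.141  0.126 -0.048] op 0.132 ff 79.0
roll plan [-0.029 -0.012 -0.009 -0.016 -0.021] theta max 0.041 end -0.001 phi end 0.019
[[0.0003, -0.0035, 0.0001, 0.001, 0.0, 0.0, -1], [0.0017, -0.019, 0.0005, -0.0016, 0.0, 0.0003, -1], [0.0037, -0.0408, 0.001, -0.0022, 0.0, 0.0005, -1], [0.0052, -0.0563, 0.0014, -0.001, 0.0, 0.0007, -1], [0.0055, -0.0597, 0.0015, -0.0003, 0.0, 0.0008, -1]]
```

apply_moves(
  steps=[
    [0.0003,-0.0035,0.0001,0.001,0,0,-1],
    [0.0017,-0.019,0.0005,-0.0016,0,0.0003,-1],
    [0.0037,-0.0408,0.001,-0.0022,0,0.0005,-1],
    [0.0052,-0.0563,0.0014,-0.001,0,0.0007,-1],
    [0.0055,-0.0597,0.0015,-0.0003,0,0.0008,-1],
  ],
)

```text
t: 11.98
eef_pos: [0.448, 0.0597, 0.3129]
tool_rot: [-0.133, 3.137, -0.038]
ft_force: [-0.2, -0.2, -9.8]
opening: 0.136
finger_force: 79.0
```

```bash
python3 - <<'E'
from h import *
c=cur();print(c)
go(mj(c,[c[0],c[1]-.04,c[2],c[3]-.006],5))
E
```

```text
[0.448, 0.060200000000000004, 0.313, 0.08639999999999999, -0.0238429867155738]
t 11.975 pos [0.448  0.0597 0.3129] yaw,roll,pitch [ 0.0845 -0.0243 -0.0003] F [-0.21 -0.18 -9.75] T [ 0.049  0.102 -0.016] op 0.136 ff 79.0
scene t 11.975 theta 0.0058 dx -0.0004 rms 0.0006 n 4686 roll -0.0243
side t 12.025 theta 0.0120 dx 0.0025 rms 0.0007 n 4489 roll -0.0244
predicted theta 0.0011 measured 0.0089 maxabs 0.041
b 0.0035
roll plan [ 0.017  0.027  0.014 -0.007 -0.02 ] theta max 0.013 end -0.000 phi end 0.017
[[0.0004, -0.0046, 0.0001, -0.0059, 0.0, 0.0001, -1], [0.0022, -0.0253, 0.0006, -0.0075, 0.0, 0.0003, -1], [0.0047, -0.0544, 0.0013, -0.0055, 0.0, 0.0007, -1], [0.0065, -0.0751, 0.0018, -0.0021, 0.0, 0.0009, -1], [0.0069, -0.0797, 0.0019, -0.0001, 0.0, 0.001, -1]]
```

apply_moves(
  steps=[
    [0.0004,-0.0046,0.0001,-0.0059,0,0.0001,-1],
    [0.0022,-0.0253,0.0006,-0.0075,0,0.0003,-1],
    [0.0047,-0.0544,0.0013,-0.0055,0,0.0007,-1],
    [0.0065,-0.0751,0.0018,-0.0021,0,0.0009,-1],
    [0.0069,-0.0797,0.0019,-0.0001,0,0.001,-1],
  ],
)

```text
t: 12.7
eef_pos: [0.4479, 0.0198, 0.3129]
tool_rot: [-0.123, 3.138, -0.038]
ft_force: [-1.3, 0.9, -8.9]
opening: 0.136
finger_force: 79.0
```

```bash
python3 - <<'E'
from h import *
c=cur();print(c)
go(mj(c,[c[0],c[1]-.04,c[2],c[3]-.006],5))
E
```

```text
[0.448, 0.020200000000000003, 0.313, 0.08039999999999999, -0.02303689660961143]
t 12.700 pos [0.4479 0.0198 0.3129] yaw,roll,pitch [ 0.0784 -0.0245 -0.0004] F [-1.26  0.94 -8.91] T [ 0.064  0.093 -0.033] op 0.136 ff 79.0
scene t 12.700 theta 0.0093 dx -0.0004 rms 0.0006 n 4768 roll -0.0245
side t 12.750 theta 0.0156 dx 0.0025 rms 0.0007 n 4124 roll -0.0247
predicted theta 0.0027 measured 0.0124 maxabs 0.013
b 0.0042
roll plan [ 0.012  0.023  0.012 -0.009 -0.02 ] theta max 0.013 end -0.000 phi end 0.018
[[0.0004, -0.0046, 0.0001, -0.005, 0.0, 0.0001, -1], [0.002, -0.0253, 0.0006, -0.0067, 0.0, 0.0003, -1], [0.0044, -0.0544, 0.0013, -0.0049, 0.0, 0.0007, -1], [0.0061, -0.0751, 0.0017, -0.0016, 0.0, 0.0009, -1], [0.0064, -0.0797, 0.0018, 0.0002, 0.0, 0.001, -1]]
```

Stable. Continuing.

apply_moves(
  steps=[
    [0.0004,-0.0046,0.0001,-0.005,0,0.0001,-1],
    [0.002,-0.0253,0.0006,-0.0067,0,0.0003,-1],
    [0.0044,-0.0544,0.0013,-0.0049,0,0.0007,-1],
    [0.0061,-0.0751,0.0017,-0.0016,0,0.0009,-1],
    [0.0064,-0.0797,0.0018,0.0002,0,0.001,-1],
  ],
)

```text
t: 13.42
eef_pos: [0.4479, -0.0203, 0.3129]
tool_rot: [-0.113, 3.138, -0.04]
ft_force: [-0.0, -0.2, -9.9]
opening: 0.134
finger_force: 79.0
```

```bash
python3 - <<'E'
from h import *
c=cur();print(c)
go(mj(c,[c[0],c[1]-.045,c[2],c[3]-.006],5))
E
```

```text
[0.448, -0.019799999999999998, 0.313, 0.07439999999999998, -0.024482121928007448]
t 13.425 pos [ 0.4479 -0.0203  0.3129] yaw,roll,pitch [ 0.072  -0.0255 -0.0006] F [-0.04 -0.24 -9.87] T [0.06  0.083 0.006] op 0.134 ff 79.0
scene t 13.425 theta 0.0105 dx -0.0006 rms 0.0006 n 4869 roll -0.0255
side t 13.475 theta 0.0164 dx 0.0025 rms 0.0008 n 3820 roll -0.0257
predicted theta 0.0026 measured 0.0135 maxabs 0.013
b 0.0049
roll plan [ 0.015  0.026  0.013 -0.01  -0.023] theta max 0.015 end -0.000 phi end 0.020
[[0.0004, -0.0052, 0.0001, -0.0055, 0.0, 0.0001, -1], [0.0021, -0.0285, 0.0007, -0.0073, 0.0, 0.0003, -1], [0.0046, -0.0612, 0.0015, -0.0053, 0.0, 0.0007, -1], [0.0063, -0.0845, 0.0021, -0.0016, 0.0, 0.0009, -1], [0.0067, -0.0897, 0.0022, 0.0005, 0.0, 0.001, -1]]
```

apply_moves(
  steps=[
    [0.0004,-0.0052,0.0001,-0.0055,0,0.0001,-1],
    [0.0021,-0.0285,0.0007,-0.0073,0,0.0003,-1],
    [0.0046,-0.0612,0.0015,-0.0053,0,0.0007,-1],
    [0.0063,-0.0845,0.0021,-0.0016,0,0.0009,-1],
    [0.0067,-0.0897,0.0022,0.0005,0,0.001,-1],
  ],
)

```text
t: 14.15
eef_pos: [0.4478, -0.0653, 0.3129]
tool_rot: [-0.103, 3.138, -0.045]
ft_force: [-0.8, 1.3, -9.5]
opening: 0.135
finger_force: 79.0
```

```bash
python3 - <<'E'
from h import *
c=cur();print(c)
go(mj(c,[c[0],c[1]-.045,c[2],c[3]-.007],5))
E
```

```text
[0.448, -0.0648, 0.313, 0.06839999999999997, -0.02759583958662891]
t 14.150 pos [ 0.4478 -0.0653  0.3129] yaw,roll,pitch [ 0.0656 -0.0288 -0.0007] F [-0.77  1.26 -9.53] T [0.086 0.048 0.018] op 0.135 ff 79.0
scene t 14.150 theta 0.0078 dx -0.0007 rms 0.0006 n 5026 roll -0.0288
side t 14.200 theta 0.0139 dx 0.0025 rms 0.0008 n 3520 roll -0.0291
predicted theta 0.0029 measured 0.0108 maxabs 0.015
b 0.0055
roll plan [ 0.018  0.029  0.015 -0.009 -0.022] theta max 0.015 end -0.000 phi end 0.019
[[0.0004, -0.0052, 0.0001, -0.0064, 0.0, 0.0001, -1], [0.002, -0.0285, 0.0008, -0.0082, 0.0, 0.0004, -1], [0.0042, -0.0613, 0.0017, -0.0059, 0.0, 0.0008, -1], [0.0058, -0.0846, 0.0023, -0.0021, 0.0, 0.001, -1], [0.0062, -0.0898, 0.0025, 0.0, 0.0, 0.0011, -1]]
```

apply_moves(
  steps=[
    [0.0004,-0.0052,0.0001,-0.0064,0,0.0001,-1],
    [0.002,-0.0285,0.0008,-0.0082,0,0.0004,-1],
    [0.0042,-0.0613,0.0017,-0.0059,0,0.0008,-1],
    [0.0058,-0.0846,0.0023,-0.0021,0,0.001,-1],
    [0.0062,-0.0898,0.0025,0,0,0.0011,-1],
  ],
)

```text
t: 14.88
eef_pos: [0.4477, -0.1102, 0.3129]
tool_rot: [-0.093, 3.138, -0.045]
ft_force: [0.4, 1.1, -9.8]
opening: 0.135
finger_force: 79.0
```

```bash
python3 - <<'E'
from h import *
c=cur();print(c)
go(mj(c,[c[0],c[1]-.047,c[2],c[3]-.007],5))
E
```

```text
[0.448, -0.1098, 0.313, 0.061399999999999975, -0.027707513376620495]
t 14.875 pos [ 0.4477 -0.1102  0.3129] yaw,roll,pitch [ 0.0589 -0.0289 -0.0008] F [ 0.39  1.08 -9.76] T [0.038 0.106 0.014] op 0.135 ff 79.0
scene t 14.875 theta 0.0037 dx -0.0007 rms 0.0006 n 5215 roll -0.0289
side t 14.925 theta 0.0087 dx 0.0025 rms 0.0009 n 3241 roll -0.0292
predicted theta 0.0030 measured 0.0062 maxabs 0.015
b 0.0058
roll plan [ 0.025  0.036  0.019 -0.007 -0.022] theta max 0.015 end -0.000 phi end 0.019
[[0.0003, -0.0054, 0.0002, -0.0075, 0.0, 0.0001, -1], [0.0018, -0.0298, 0.0008, -0.0091, 0.0, 0.0004, -1], [0.0039, -0.064, 0.0018, -0.0065, 0.0, 0.0008, -1], [0.0054, -0.0884, 0.0024, -0.0023, 0.0, 0.001, -1], [0.0058, -0.0938, 0.0026, 0.0001, 0.0, 0.0011, -1]]
```

apply_moves(
  steps=[
    [0.0003,-0.0054,0.0002,-0.0075,0,0.0001,-1],
    [0.0018,-0.0298,0.0008,-0.0091,0,0.0004,-1],
    [0.0039,-0.064,0.0018,-0.0065,0,0.0008,-1],
    [0.0054,-0.0884,0.0024,-0.0023,0,0.001,-1],
    [0.0058,-0.0938,0.0026,0.0001,0,0.0011,-1],
  ],
)

```text
t: 15.6
eef_pos: [0.4476, -0.1573, 0.3128]
tool_rot: [-0.082, 3.138, -0.047]
ft_force: [-0.4, 0.7, -9.1]
opening: 0.136
finger_force: 79.0
```

```bash
python3 - <<'E'
from h import *
c=cur();print(c)
go(mj(c,[.449,-.202,c[2],.047],5))
E
```

```text
[0.448, -0.1568, 0.313, 0.054399999999999976, -0.028031281189389558]
t 15.600 pos [ 0.4476 -0.1573  0.3128] yaw,roll,pitch [ 0.052  -0.0297 -0.001 ] F [-0.41  0.73 -9.13] T [ 0.137  0.077 -0.044] op 0.136 ff 79.0
scene t 15.600 theta 0.0044 dx -0.0009 rms 0.0006 n 5468 roll -0.0297
side t 15.650 theta 0.0084 dx 0.0025 rms 0.0010 n 2616 roll -0.0300
predicted theta 0.0033 measured 0.0064 maxabs 0.015
b 0.0061
roll plan [ 0.023  0.034  0.018 -0.007 -0.022] theta max 0.015 end -0.000 phi end 0.019
[[0.0002, -0.0052, 0.0001, -0.0072, 0.0, 0.0001, -1], [0.0009, -0.0287, 0.0008, -0.0089, 0.0, 0.0004, -1], [0.002, -0.0617, 0.0017, -0.0063, 0.0, 0.0008, -1], [0.0027, -0.0851, 0.0024, -0.0023, 0.0, 0.0011, -1], [0.0029, -0.0903, 0.0025, -0.0001, 0.0, 0.0012, -1]]
```

apply_moves(
  steps=[
    [0.0002,-0.0052,0.0001,-0.0072,0,0.0001,-1],
    [0.0009,-0.0287,0.0008,-0.0089,0,0.0004,-1],
    [0.002,-0.0617,0.0017,-0.0063,0,0.0008,-1],
    [0.0027,-0.0851,0.0024,-0.0023,0,0.0011,-1],
    [0.0029,-0.0903,0.0025,-0.0001,0,0.0012,-1],
  ],
)

```text
t: 16.32
eef_pos: [0.4486, -0.2024, 0.3128]
tool_rot: [-0.07, 3.139, -0.045]
ft_force: [-0.7, 0.5, -9.4]
opening: 0.132
finger_force: 79.0
```

```bash
python3 - <<'E'
from h import *
c=cur();print(c)
go(mj(c,[*c[:2],c[2]-.06,c[3]],5))
E
```

```text
[0.449, -0.202, 0.313, 0.047, -0.027661366688993442]
t 16.325 pos [ 0.4486 -0.2024  0.3128] yaw,roll,pitch [ 0.0447 -0.029  -0.0012] F [-0.75  0.54 -9.45] T [ 0.099  0.078 -0.015] op 0.132 ff 79.0
scene t 16.325 theta 0.0018 dx -0.0010 rms 0.0006 n 5752 roll -0.0290
side t 16.375 theta 0.0056 dx 0.0026 rms 0.0011 n 2009 roll -0.0293
predicted theta 0.0032 measured 0.0037 maxabs 0.015
b 0.0062
roll plan [-0.007 -0.002 -0.001 -0.001 -0.   ] theta max 0.005 end -0.000 phi end 0.000
[[0.0, 0.0002, 0.0069, -0.0023, 0.0, 0.0, -1], [0.0, 0.0011, 0.0381, -0.0031, 0.0, 0.0, -1], [0.0, 0.0023, 0.0819, -0.0032, 0.0, 0.0, -1], [0.0, 0.0031, 0.113, -0.0033, 0.0, 0.0, -1], [0.0, 0.0033, 0.12, -0.0033, 0.0, 0.0, -1]]
```

apply_moves(
  steps=[
    [0,0.0002,0.0069,-0.0028,0,0,-1],
    [0,0.0011,0.0381,-0.0036,0,0,-1],
    [0,0.0023,0.0819,-0.0037,0,0,-1],
    [0,0.0031,0.113,-0.0038,0,0,-1],
    [0,0.0033,0.12,-0.0038,0,0,-1],
  ],
)

```text
t: 17.05
eef_pos: [0.4482, -0.2015, 0.2516]
tool_rot: [0.071, -3.14, 0.004]
ft_force: [-0.0, 0.4, -9.1]
opening: 0.129
finger_force: 79.0
```

```bash
python3 - <<'E'
from h import *
S=json.load(open(SF));S["b"]=.003;json.dump(S,open(SF,"w"))
c=cur();c[4]+=.0031;json.dump(c,open(CF,"w"));print(c)
go(mj(c,[*c[:2],c[2]-.06,c[3]],5))
E
```

```text
[0.449, -0.202, 0.253, 0.047, -0.0035453995810811796]
t 17.050 pos [ 0.4482 -0.2015  0.2516] yaw,roll,pitch [ 0.0453 -0.0025  0.0005] F [-0.02  0.41 -9.09] T [ 0.07   0.123 -0.063] op 0.129 ff 79.0
scene t 17.050 theta 0.0167 dx -0.0006 rms 0.0006 n 4629 roll -0.0025
side t 17.100 theta 0.0187 dx 0.0028 rms 0.0010 n 2470 roll -0.0029
predicted theta -0.0000 measured 0.0177 maxabs 0.005
b 0.0040
roll plan [-0.021 -0.017 -0.01  -0.006 -0.003] theta max 0.021 end -0.000 phi end 0.003
[[0.0, 0.0, 0.007, 0.0035, 0.0, 0.0, -1], [0.0, 0.0001, 0.0381, 0.0028, 0.0, 0.0, -1], [0.0, 0.0003, 0.0819, 0.0017, 0.0, 0.0, -1], [0.0, 0.0004, 0.113, 0.001, 0.0, 0.0, -1], [0.0, 0.0004, 0.12, 0.0006, 0.0, 0.0, -1]]
```

apply_moves(
  steps=[
    [0,0,0.007,0.0035,0,0,-1],
    [0,0.0001,0.0381,0.0028,0,0,-1],
    [0,0.0003,0.0819,0.0017,0,0,-1],
    [0,0.0004,0.113,0.001,0,0,-1],
    [0,0.0004,0.12,0.0006,0,0,-1],
  ],
)

```text
t: 17.77
eef_pos: [0.4483, -0.2016, 0.1917]
tool_rot: [0.071, -3.141, 0.01]
ft_force: [1.1, -0.9, -8.9]
opening: 0.131
finger_force: 79.0
```

```bash
python3 - <<'E'
from h import *
c=cur();print(c)
go(mj(c,[*c[:2],c[2]-.05,c[3]],5))
E
```

```text
[0.449, -0.202, 0.193, 0.047, -0.007276519652197836]
t 17.775 pos [ 0.4483 -0.2016  0.1917] yaw,roll,pitch [ 0.0453 -0.0063  0.0003] F [ 1.14 -0.87 -8.86] T [ 0.001  0.065 -0.01 ] op 0.131 ff 79.0
scene t 17.775 theta -0.0216 dx -0.0007 rms 0.0006 n 3825 roll -0.0063
side t 17.825 theta -0.0233 dx 0.0027 rms 0.0010 n 2233 roll -0.0067
predicted theta -0.0005 measured -0.0225 maxabs 0.021
b 0.0027
roll plan [0.028 0.023 0.014 0.008 0.004] theta max 0.029 end 0.001 phi end -0.004
[[0.0, 0.0, 0.0058, -0.0051, 0.0, 0.0, -1], [0.0, 0.0002, 0.0317, -0.0044, 0.0, 0.0, -1], [0.0, 0.0005, 0.0683, -0.0029, 0.0, 0.0, -1], [0.0, 0.0007, 0.0942, -0.002, 0.0, 0.0, -1], [0.0, 0.0007, 0.1, -0.0014, 0.0, 0.0, -1]]
```

apply_moves(
  steps=[
    [0,0,0.0058,-0.0051,0,0,-1],
    [0,0.0002,0.0317,-0.0044,0,0,-1],
    [0,0.0005,0.0683,-0.0029,0,0,-1],
    [0,0.0007,0.0942,-0.002,0,0,-1],
    [0,0.0007,0.1,-0.0014,0,0,-1],
  ],
)

```text
t: 18.5
eef_pos: [0.4485, -0.2016, 0.142]
tool_rot: [0.071, -3.141, -0.003]
ft_force: [0.3, -0.2, -8.7]
opening: 0.137
finger_force: 79.0
```

```bash
python3 - <<'E'
from h import *
c=cur();print(c)
go(mj(c,[*c[:2],c[2]-.017,c[3]],5))
E
```

```text
[0.449, -0.202, 0.14300000000000002, 0.047, 0.0016703833959579662]
t 18.500 pos [ 0.4485 -0.2016  0.142 ] yaw,roll,pitch [ 0.0454  0.0019 -0.    ] F [ 0.32 -0.2  -8.74] T [-0.016  0.113  0.023] op 0.137 ff 79.0
scene t 18.500 theta -0.0063 dx -0.0008 rms 0.0006 n 3336 roll 0.0019
side t 18.550 theta -0.0065 dx 0.0028 rms 0.0010 n 2063 roll 0.0015
predicted theta 0.0007 measured -0.0064 maxabs 0.029
b 0.0022
roll plan [0.008 0.006 0.004 0.002 0.001] theta max 0.006 end 0.000 phi end -0.001
[[0.0, 0.0, 0.002, -0.0007, 0.0, 0.0, -1], [0.0, 0.0, 0.0108, -0.0003, 0.0, 0.0, -1], [0.0, 0.0, 0.0232, 0.0001, 0.0, 0.0, -1], [0.0, -0.0001, 0.032, 0.0003, 0.0, 0.0, -1], [0.0, -0.0001, 0.034, 0.0004, 0.0, 0.0, -1]]
```

apply_moves(
  steps=[
    [0,0,0.002,-0.0007,0,0,-1],
    [0,0,0.0108,-0.0003,0,0,-1],
    [0,0,0.0232,0.0001,0,0,-1],
    [0,-0.0001,0.032,0.0003,0,0,-1],
    [0,-0.0001,0.034,0.0004,0,0,-1],
  ],
)

```text
t: 19.23
eef_pos: [0.4487, -0.2018, 0.1255]
tool_rot: [-0.071, 3.14, -0.001]
ft_force: [-0.3, -0.3, -9.5]
opening: 0.133
finger_force: 78.9
```

```bash
python3 - <<'E'
from h import *
c=cur();print(c)
go(mj(c,c[:4],5))
E
```

```text
[0.449, -0.202, 0.126, 0.047, -0.001091241017457216]
t 19.225 pos [ 0.4487 -0.2018  0.1255] yaw,roll,pitch [ 0.0454 -0.0009 -0.0007] F [-0.3  -0.34 -9.54] T [-0.019  0.114 -0.029] op 0.133 ff 78.9
scene t 19.225 theta -0.0155 dx -0.0010 rms 0.0006 n 3196 roll -0.0009
side t 19.275 theta -0.0156 dx 0.0027 rms 0.0010 n 1981 roll -0.0010
predicted theta 0.0002 measured -0.0155 maxabs 0.006
b 0.0013
roll plan [0.019 0.015 0.009 0.005 0.003] theta max 0.019 end 0.000 phi end -0.003
[[0.0, 0.0, 0.0, -0.003, 0.0, 0.0, -1], [0.0, 0.0, 0.0, -0.0024, 0.0, 0.0, -1], [0.0, 0.0, 0.0, -0.0014, 0.0, 0.0, -1], [0.0, 0.0, 0.0, -0.0008, 0.0, 0.0, -1], [0.0, 0.0, 0.0, -0.0004, 0.0, 0.0, -1]]
```

apply_moves(
  steps=[
    [0,0,0,-0.003,0,0,-1],
    [0,0,0,-0.0024,0,0,-1],
    [0,0,0,-0.0014,0,0,-1],
    [0,0,0,-0.0008,0,0,-1],
    [0,0,0,-0.0004,0,0,-1],
  ],
)

```text
t: 19.95
eef_pos: [0.4489, -0.2018, 0.1259]
tool_rot: [-0.071, 3.139, 0.002]
ft_force: [0.3, -1.0, -9.9]
opening: 0.13
finger_force: 79.0
```

```bash
python3 - <<'E'
from h import *
c=cur();print(c)
go(mj(c,c[:4],5))
E
```

```text
[0.449, -0.202, 0.126, 0.047, 0.0016308253386791854]
t 19.950 pos [ 0.4489 -0.2018  0.1259] yaw,roll,pitch [ 0.0455  0.0011 -0.0014] F [ 0.3  -1.05 -9.94] T [-0.004  0.089 -0.031] op 0.130 ff 79.0
scene t 19.950 theta -0.0044 dx -0.0011 rms 0.0006 n 3213 roll 0.0011
side t 20.000 theta -0.0032 dx 0.0027 rms 0.0010 n 1991 roll 0.0010
predicted theta 0.0005 measured -0.0038 maxabs 0.019
b 0.0011
roll plan [0.005 0.003 0.002 0.001 0.001] theta max 0.003 end 0.000 phi end -0.001
[[0.0, 0.0, 0.0, -0.0003, 0.0, 0.0, -1], [0.0, 0.0, 0.0, -0.0001, 0.0, 0.0, -1], [0.0, 0.0, 0.0, 0.0001, 0.0, 0.0, -1], [0.0, 0.0, 0.0, 0.0003, 0.0, 0.0, -1], [0.0, 0.0, 0.0, 0.0003, 0.0, 0.0, -1]]
```

apply_moves(
  steps=[
    [0,0,0,-0.0003,0,0,-1],
    [0,0,0,-0.0001,0,0,-1],
    [0,0,0,0.0001,0,0,-1],
    [0,0,0,0.0003,0,0,-1],
    [0,0,0,0.0003,0,0,-1],
  ],
)

```text
t: 20.68
eef_pos: [0.4489, -0.2019, 0.1259]
tool_rot: [-0.071, 3.139, -0.001]
ft_force: [0.2, -0.1, -9.4]
opening: 0.133
finger_force: 79.0
```

```bash
python3 - <<'E'
from h import *
c=cur();print(c)
go(mj(c,[*c[:2],c[2]-.038,c[3]],5))
E
```

```text
[0.449, -0.202, 0.126, 0.047, -0.00043969144795970663]
t 20.675 pos [ 0.4489 -0.2019  0.1259] yaw,roll,pitch [ 0.0454 -0.0006 -0.0013] F [ 0.16 -0.07 -9.39] T [-0.003  0.104 -0.004] op 0.133 ff 79.0
scene t 20.675 theta -0.0089 dx -0.0011 rms 0.0006 n 3198 roll -0.0006
side t 20.725 theta -0.0072 dx 0.0027 rms 0.0010 n 1998 roll -0.0006
predicted theta 0.0001 measured -0.0080 maxabs 0.003
b 0.0006
roll plan [0.01  0.008 0.005 0.003 0.001] theta max 0.009 end 0.000 phi end -0.001
[[0.0, 0.0, 0.0044, -0.0015, 0.0, 0.0, -1], [0.0, 0.0, 0.0241, -0.0012, 0.0, 0.0, -1], [0.0, 0.0, 0.0519, -0.0007, 0.0, 0.0, -1], [0.0, 0.0, 0.0716, -0.0004, 0.0, 0.0, -1], [0.0, 0.0, 0.076, -0.0002, 0.0, 0.0, -1]]
```

apply_moves(
  steps=[
    [0,0,0.0044,-0.0015,0,0,-1],
    [0,0,0.0241,-0.0012,0,0,-1],
    [0,0,0.0519,-0.0007,0,0,-1],
    [0,0,0.0716,-0.0004,0,0,-1],
    [0,0,0.076,-0.0002,0,0,-1],
  ],
)

```text
t: 21.4
eef_pos: [0.4485, -0.2016, 0.0868]
tool_rot: [0.071, -3.141, -0.002]
ft_force: [0.8, -0.2, -8.1]
opening: 0.132
finger_force: 79.0
```

```bash
python3 - <<'E'
from h import *
c=cur();print(c)
go(mj(c,[*c[:2],c[2]-.0085,c[3]],5))
E
```

```text
[0.449, -0.202, 0.088, 0.047, 0.0009040662276851934]
t 21.400 pos [ 0.4485 -0.2016  0.0868] yaw,roll,pitch [0.0454 0.0015 0.0002] F [ 0.81 -0.19 -8.09] T [0.002 0.1   0.056] op 0.132 ff 79.0
scene t 21.400 theta -0.0017 dx -0.0008 rms 0.0006 n 2889 roll 0.0015
side t 21.450 theta -0.0005 dx 0.0029 rms 0.0010 n 1827 roll 0.0011
predicted theta 0.0002 measured -0.0011 maxabs 0.009
b 0.0005
roll plan [0.002 0.001 0.001 0.    0.   ] theta max 0.001 end 0.000 phi end -0.000
[[0.0, 0.0, 0.001, 0.0, 0.0, 0.0, -1], [0.0, 0.0, 0.0054, 0.0, 0.0, 0.0, -1], [0.0, 0.0, 0.0116, 0.0001, 0.0, 0.0, -1], [0.0, 0.0, 0.016, 0.0002, 0.0, 0.0, -1], [0.0, 0.0, 0.017, 0.0002, 0.0, 0.0, -1]]
```

apply_moves(
  steps=[
    [0,0,0.001,0,0,0,-1],
    [0,0,0.0054,0,0,0,-1],
    [0,0,0.0116,0.0001,0,0,-1],
    [0,0,0.016,0.0002,0,0,-1],
    [0,0,0.017,0.0002,0,0,-1],
  ],
)

```text
t: 22.12
eef_pos: [0.4489, -0.2019, 0.0792]
tool_rot: [-0.071, 3.14, -0.001]
ft_force: [-0.7, 0.5, -8.8]
opening: 0.134
finger_force: 79.0
```

```bash
python3 - <<'E'
from h import *
meas();lean(("scene",))
E
```

```text
t 22.125 pos [ 0.4489 -0.2019  0.0792] yaw,roll,pitch [ 0.0454 -0.0005 -0.0011] F [-0.68  0.52 -8.79] T [-0.084  0.142  0.007] op 0.134 ff 79.0
scene t 22.125 theta -0.0039 dx -0.0012 rms 0.0006 n 2965 roll -0.0005
```

Still carried (Fz is about -9 N). Lowering 1.5 mm more in small steps.

apply_moves(
  steps=[
    [0,0,0.001,0,0,0,-1],
    [0,0,0.002,0,0,0,-1],
    [0,0,0.003,0,0,0,-1],
    [0,0,0.003,0,0,0,-1],
  ],
)

```text
t: 22.68
eef_pos: [0.449, -0.2019, 0.0784]
tool_rot: [-0.071, 3.139, -0.001]
ft_force: [-5.2, 3.4, 4.9]
opening: 0.129
finger_force: 80.7
```

```bash
python3 - <<'E'
from h import *
meas();lean(("scene",))
E
```

```text
t 22.675 pos [ 0.449  -0.2019  0.0784] yaw,roll,pitch [ 0.0454 -0.0007 -0.0016] F [-5.16  3.38  4.93] T [ 0.468  0.818 -0.019] op 0.129 ff 80.7
scene t 22.675 theta -0.0105 dx -0.0014 rms 0.0007 n 2983 roll -0.0007
```

apply_moves(
  steps=[
    [0,0,0.003,0,0,0,-0.5],
    [0,0,0.003,0,0,0,0],
    [0,0,0.003,0,0,0,0.5],
    [0,0,0.003,0,0,0,0.5],
    [0,0,0.003,0,0,0,0.5],
  ],
)

```text
t: 23.35
eef_pos: [0.449, -0.2019, 0.0764]
tool_rot: [-0.071, 3.139, -0.001]
ft_force: [-0.3, -0.1, 0.8]
opening: 0.747
finger_force: 0.0
```

```bash
python3 - <<'E'
from h import *
meas();p,W=wrist()
m=(abs(W[...,2]-.12)<.006)&(np.hypot(W[...,0]-.449,W[...,1]+.202)<.04)
q=W[m];print(len(q),q.mean(0).round(4) if len(q) else 0)
p,d=ctrl.read_camera("side");cv2.imwrite("pics/s2.png",p[:,:,::-1])
E
```

```text
t 23.350 pos [ 0.449  -0.2019  0.0764] yaw,roll,pitch [ 0.0454 -0.0006 -0.0014] F [-0.29 -0.07  0.77] T [ 0.001  0.042 -0.011] op 0.747 ff 0.0
3737 [ 0.4445 -0.2019  0.1197]
```

View pics/s2.png

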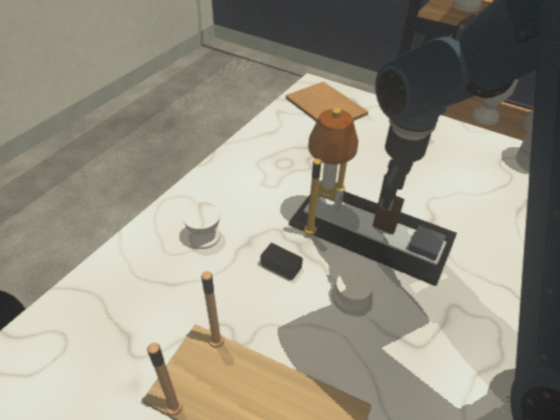

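Side view: the carrier stands on the slate board with the shade (333,135) between the brass posts (315,195) and (345,175). The fingers are open, so I retreat straight up.

apply_moves(
  steps=[
    [0,0,-0.04,0,0,0,0.5],
    [0,0,-0.1,0,0,0,0.5],
    [0,0,-0.18,0,0,0,0.5],
    [0,0,-0.26,0,0,0,0.5],
    [0,0,-0.34,0,0,0,0.5],
  ],
)

```text
t: 24.08
eef_pos: [0.4485, -0.2017, 0.2478]
tool_rot: [-0.071, 3.139, -0.001]
ft_force: [-0.2, -0.3, -0.4]
opening: 0.752
finger_force: 0.0
```

apply_moves(
  steps=[
    [0,0,-0.08,0,0,0,0.5],
    [0,0,-0.12,0,0,0,0.5],
    [0,0,-0.12,0,0,0,0.5],
    [0,0,-0.12,0,0,0,0.5],
    [0,0,-0.12,0,0,0,0.5],
  ],
)

```text
t: 24.7
eef_pos: [0.4483, -0.2016, 0.3052]
tool_rot: [0.071, -3.14, -0.001]
ft_force: [-0.3, 0.3, -0.2]
opening: 0.747
finger_force: 0.0
```

apply_moves(
  steps=[
    [0,0,0,0,0,0,0.5],
    [0,0,0,0,0,0,0.5],
    [0,0,0,0,0,0,0.5],
    [0,0,0,0,0,0,0.5],
    [0,0,0,0,0,0,0.5],
  ],
)

```text
t: 25.32
eef_pos: [0.4486, -0.2018, 0.3064]
tool_rot: [-0.071, 3.139, -0.001]
ft_force: [0.1, -0.5, 0.5]
opening: 0.75
finger_force: 0.0
```

```bash
python3 - <<'E'
from h import *
meas();p,W=wrist();cv2.imwrite("pics/w3.png",p[:,:,::-1]);z=W[...,2]
m=(abs(z-.12)<.006)&(np.hypot(W[...,0]-.449,W[...,1]+.202)<.04)
q=W[m];print(len(q),q.mean(0).round(4),cv2.minAreaRect(q[:,:2].astype(np.float32)))
m=(abs(z-.012)<.005)&(p.max(-1)<60)&(abs(W[...,1]+.2)<.12)&(W[...,0]<.66)&(W[...,0]>.28)
q=W[m];print(len(q),cv2.minAreaRect(q[:,:2].astype(np.float32)))
E
```

```text
t 25.325 pos [ 0.4486 -0.2018  0.3064] yaw,roll,pitch [ 0.0454 -0.0006 -0.0013] F [ 0.09 -0.48  0.45] T [ 0.031 -0.008  0.031] op 0.750 ff 0.0
506 [ 0.4463 -0.202   0.1194] ((0.4473506212234497, -0.20200997591018677), (0.04988991469144821, 0.012999765574932098), 2.7158567905426025)
12705 ((0.47316786646842957, -0.20177635550498962), (0.3363473117351532, 0.158628448843956), 2.4880106449127197)
```

View pics/w3.png

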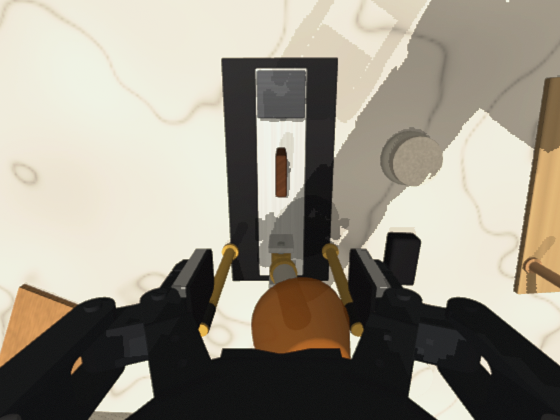

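Wrist view: the fin at (281,172) is centred on the slate board, within about 1 mm. The shade (300,315) leans gently on the right-hand post at (355,325), and nothing else has been disturbed. I hand in.

```bash
python3 -c "
from bench import ctrl
print(ctrl.close_job())"
```

```text
the job is handed in; nothing more can be done
None
```

The job is handed in: the carrier is released on the display stand, about 1 mm off centre by the wrist camera, with the lamp leaning gently on one post; the hand-in gave no verdict on the judged steps.

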